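Make up a skid: block two pipe couplings for shipping

TASK

Make up the little packing skid for strapping: lay the large coupling in the saddle with the wide hollows and the small coupling in the saddle with the narrow hollows, each centred along its saddle, and stand the plain wooden distance block upright and square on the deck between them, half-way along. Last, lay the top bearer square and level across both couplings, its wide hollow on the large coupling and its narrow hollow on the small one.

Things in the scene. Friction and masses are not known exactly. Their poses are not given: they have to be found in the camera images.
- large_center (a point): large pipe coupling lying on the bench: cylinder 68 mm in diameter, 92 mm long, a yellow cap on each end, grey double flange round the middle, 0.6 kg. The point is its centre (on the axis, half-way along); y runs along the cylinder. The two ends are alike, and it may be rolled about its axis
- small_center (a point): small pipe coupling lying on the bench: cylinder 56 mm in diameter, 77 mm long, a yellow cap on each end, dark ribbed middle with a small paper label and no flange, 0.3 kg. The point is its centre; y runs along the cylinder. The two ends are alike, and it may be rolled about its axis
- block_center (a point): distance block standing on the bench: plain light wood, 60 mm (x) by 32 mm (y) by 74 mm high (z), 0.08 kg. The point is its centre, 37 mm above its underside. Hold it by its 60 mm length, in its upper half, so that the fingers clear the couplings beside it
- bearer_center (a point): top bearer, standing on the bench: wooden batten 36 (x) x 200 (y) x 48 mm tall on two light blocks 76 mm wide (x), 24 mm tall, each hollowed across its underside: wide hollow in the 72 mm long block, 56 mm to +y; narrow in the 52 mm block, 56 mm to -y. The point is the batten's centre, 48 mm above the blocks' underside and 40 mm above the tops of both hollows. Hold the batten by its 36 mm width
- skid: packing skid, fixed to the bench: plywood deck 130 mm (x) by 240 mm (y) on three runners, deck top 34 mm above the bench. Origin under its middle, at bench height. The two saddles stand on the deck 56 mm to either side of the middle along y; which is on which side varies
- wide_saddle: wide saddle on the skid, fixed: two ribs of light wood, 65 mm wide (y), 25 mm tall, 62 mm apart along x, with round hollows of 36 mm radius. Origin on the deck under its middle; x is the direction in which the coupling lies, y the line of the two saddles. The large coupling's centre rests 46 mm above the origin, its crown 80 mm
- narrow_saddle: narrow saddle on the skid, fixed: as the wide one, but 53 mm wide, 35 mm tall, ribs 50 mm apart, hollows of 30 mm radius. Same axes. The small coupling's centre rests 52 mm above the origin, its crown 80 mm. Between the seated couplings is a gap of 50 mm, its middle 3 mm from the skid's middle towards the small one
There are look-alikes about, which are no part of the job. Leave any purple look-alike of the part that bears large_center alone. What is shaped like the part that bears block_center but turquoise is not meant.

How it is judged:
By the outcome, as a careful person would: the job done as asked, in the order asked, and still so for the second after the job is handed in, with the robot touching nothing.
It also fails if it takes over 120 s, if anything falls off the work surface, if the arm or the gripper's body presses on something with over 40 N, if the wrist force passes 120 N, or if a joint passes its speed limit or range.

ROBOT

A 6-joint arm with a two-finger parallel gripper is mounted at the origin on a cart in front of the work surface, level with it; the furniture and walls round the work are solid. World frame = base frame: x ahead of the robot, y to its left, z up, the work surface at z = 0. Lengths are in m, angles in rad, forces in N, time in s.
With the tool pointing down it reaches from about 0.25 to 0.725 m from the base axis. Payload 4 kg.
Tool frame: the origin (TCP) lies midway between the tips of the shut fingers; the grasp point (between the pads) lies 19 mm behind it; z points along the fingers, y is the direction in which the jaws open and shut (so a half turn about z gives the same grasp; the last joint's range is limited). The gripper opens to 85 mm and grips with 20 to 120 N. Pads are 22 mm wide; open, the fingers measure 114 mm over their backs; the gripper's body (76 mm by 85 mm) begins 54 mm behind the grasp point. The pads swing forward as they close: fully open they stand 13 mm farther back than shut.
Start: joints at [-1.26, 0.241, 0.005, 1.335, 0, 1.571], TCP at [0.153, -0.476, 0.231] pointing down, gripper open.
Joint ranges: [-2.72, 2.72], [-1.05, 1.87], [-1.09, 1.28], [-1.99, 2.15], [-1.42, 1.44], [-3.14, 3.14]. Speed limits (rad/s): [2.79, 2.79, 3.14, 3.14, 3.14, 3.14].

INTERFACE

Orientations are given as a unit quaternion [x, y, z, w].
In Python, from workcell import monitor, cams, order gives the robot as it stands.
- The arm moves only by the tool send_rows, never from a script. Its argument "moves" is a list of rows, each a list of 4 numbers: the shift along the tool's x, y, z as a fraction of full scale, then the turn about the tool's z as a fraction of full scale. A call has 1 to 20 rows; each row shifts and turns the commanded pose from where the row before left it, along the tool's axes as they then stand; what a row does not reach is not made up. Full scale, the value 1, is 100 cm for a shift and 0.1 rad for a turn. A row lasts 1/10 s, in which the tool goes at most 50 mm and 8.59 degrees, less where a joint would pass 70% of its speed; a pose out of reach is approached as far as the arm can. A call with a number of a shift or a turn outside -1 to 1 is refused whole. A call with a gripper value outside its range is refused whole. "claw" is the gripper's target within -1 to 1 (fully open at 1, half-way at 0, shut at -1), set as the call begins (left out, the last holds). The fingers move at their own pace and stop on an object; the grip force is fixed at half the most. Time passes only in rows, so rows that do not move let the fingers close. It gives the time, the measured TCP pose, the force and the opening at its end, in the units of the state.
- monitor.get_obs(): the state, without advancing time (a new reading comes with each control period).
- cams.camera(name): name is "scene" or "top" or "wrist"; returns (picture, depth): 480x640x3 uint8, blue, green, red; 480x640 float32, m along the optical axis (not along the pixel's ray), 0 where there is no reading.
- cams.camera_info(name): a dict with "intrinsics" (3x3 intrinsics, pixels), "T" (4x4, takes a point from camera to world coordinates); the wrist camera has in their place "mount" (4x4, takes a point from camera to tool coordinates, whose origin is the TCP and whose axes are the flange's). Camera axes: x right, y up, looking along -z (the intrinsics and any distortion apply to the point x, -y, -z); pixel columns grow to the right and rows downward; lengths in m; the calibration is good to about 2 mm. The wrist camera is an equidistant fisheye: a pixel r from the principal point sees the ray r / f radians off the axis. A picture is of the moment at which its call begins: read the wrist's pose just before it. camera_info takes no time and is no camera call.
- order.job_done(): hands the job in, once; it reports no verdict.
The state is a dict: "clock": time; "joint_pos": joint angles; "joint_vel": joint speeds; "tau": joint torques, N m; "eef_pos": TCP position; "tool_rot": TCP orientation; "ft_force": force on the tool from outside, world axes, zero at the start; "ft_torque": the same for the moment, N m; "grip_width": finger opening in m.
Only numpy, scipy, OpenCV 4.12 (cv2) and the standard library are available. Lean on these libraries where they do the work, as an engineer would, in place of code of your own. Each camera call takes 0.05 s, during which the arm holds its last target.

## Working session

There is one attempt and no reset: what is moved stays moved. The work goes in short steps, Python scripts to look and compute and a tool call to move; the robot and the scene stay as the last step left them, time stands still between calls to the robot, and variables do not carry over. Pictures are saved under pics/ and viewed, and the job is handed in when it is done.

Besides the shell and the picture viewer there is one more tool, called after "Emit:" by a JSON object that holds its "op" and its "data", one argument or row to a line. send_rows: Moves the arm, as the interface text tells. Its arguments: {"type":"object","properties":{"moves":{"type":"array","items":{"type":"array","items":{"type":"number","minimum":-1,"maximum":1}}},"claw":{"type":"number"}},"required":["moves"]}

```bash
mkdir -p pics; ls; python3 - <<'E'
from workcell import monitor, cams
import cv2, numpy as np
np.set_printoptions(precision=4,suppress=True)
o=monitor.get_obs()
for k,v in o.items(): print(k,v)
for n in ["scene","top","wrist"]:
    i=cams.camera_info(n); print(n,i)
    p,d=cams.camera(n); cv2.imwrite(f"pics/{n}0.png",p); np.save(f"pics/{n}0.npy",d)
    print(d.min(),d.max())
E
```

```text
pics
clock 0.0
joint_pos [-1.26    0.2414  0.0037  1.3352  0.      1.5708]
joint_vel [-0.0002 -0.0004  0.0015  0.0001 -0.0001 -0.0002]
tau [ -0.002  -37.2316  25.2408   0.0169  -0.      -0.    ]
eef_pos [ 0.1527 -0.4754  0.2304]
tool_rot [ 0.9879  0.1548 -0.0001 -0.001 ]
ft_force [ 0.502   0.2956 -0.128 ]
ft_torque [-0.0213  0.0089  0.0394]
grip_width 0.08542046203457267
scene {'intrinsics': array([[518.9339,   0.    , 318.8786],
       [  0.    , 518.9339, 243.5158],
       [  0.    ,   0.    ,   1.    ]]), 'T': array([[-0.7004,  0.3889, -0.5985, -0.0691],
       [-0.7137, -0.3759,  0.591 ,  0.6668],
       [ 0.0049,  0.8411,  0.5409,  0.7032],
       [ 0.    ,  0.    ,  0.    ,  1.    ]])}
0.0 3.9999378
top {'intrinsics': array([[591.7019,   0.    , 305.8221],
       [  0.    , 591.7019, 239.4963],
       [  0.    ,   0.    ,   1.    ]]), 'T': array([[-0.0142,  0.9828, -0.1844,  0.3518],
       [-0.9999, -0.0127,  0.0097, -0.0147],
       [ 0.0072,  0.1845,  0.9828,  1.4254],
       [ 0.    ,  0.    ,  0.    ,  1.    ]])}
0.0 2.347444
wrist {'intrinsics': array([[371.6483,   0.    , 323.4871],
       [  0.    , 371.6483, 232.973 ],
       [  0.    ,   0.    ,   1.    ]]), 'mount': array([[-0.0006,  0.9629,  0.27  ,  0.0686],
       [ 1.    ,  0.0008, -0.0006, -0.0006],
       [-0.0008,  0.27  , -0.9629, -0.142 ],
       [ 0.    ,  0.    ,  0.    ,  1.    ]])}
0.0 1.5528686
```

View pics/scene0.png

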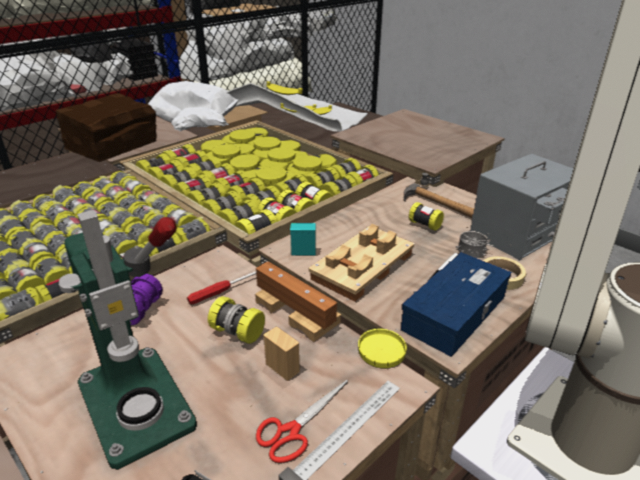

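View pics/top0.png

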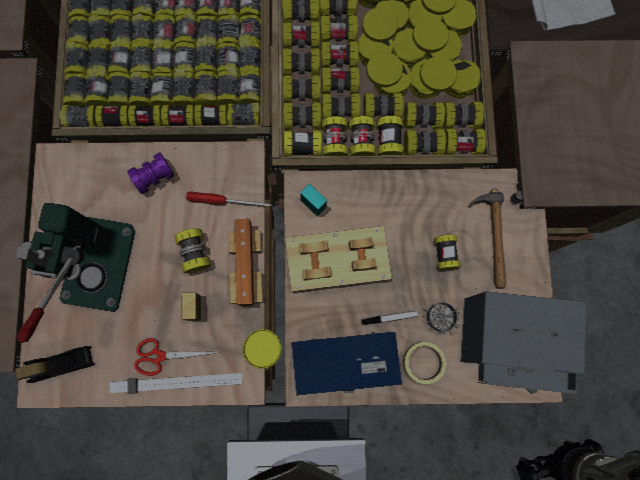

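View pics/wrist0.png

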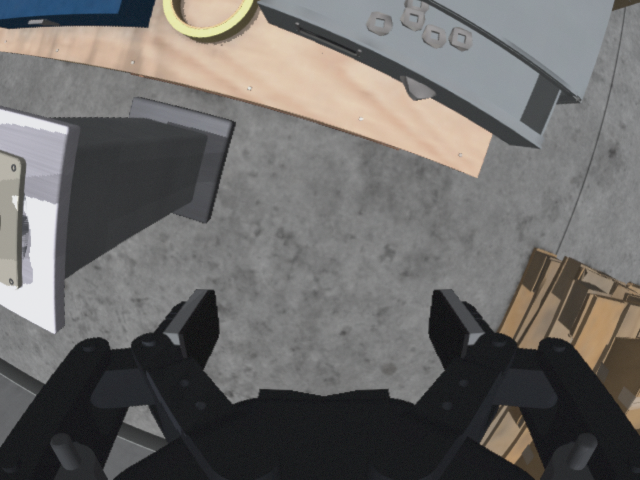

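```bash
cat > h.py <<'E'
import numpy as np, cv2
from workcell import monitor, cams, order
from scipy.spatial.transform import Rotation as R
np.set_printoptions(precision=4,suppress=True)
def tool():
    o=monitor.get_obs(); T=np.eye(4); T[:3,:3]=R.from_quat(o['tool_rot']).as_matrix(); T[:3,3]=o['eef_pos']; return T
def shot(n,tag):
    T=tool()@cams.camera_info(n)['mount'] if n=='wrist' else cams.camera_info(n)['T']
    p,d=cams.camera(n); cv2.imwrite(f'pics/{tag}.png',p); np.savez(f'pics/{tag}.npz',d=d,T=T,n=n)
    return p,d,T
def load(tag):
    z=np.load(f'pics/{tag}.npz'); return cv2.imread(f'pics/{tag}.png'),z['d'],z['T'],str(z['n'])
def rays(n,uv):
    K=cams.camera_info(n)['intrinsics']; uv=np.atleast_2d(uv).astype(float)
    x=(uv[:,0]-K[0,2])/K[0,0]; y=(uv[:,1]-K[1,2])/K[1,1]
    if n=='wrist':
        r=np.hypot(x,y); s=np.where(r>1e-9,np.sin(r)/np.maximum(r,1e-9),1)
        v=np.stack([x*s,-y*s,-np.cos(r)],1)
    else: v=np.stack([x,-y,-np.ones_like(x)],1)
    return v
def plane(n,T,uv,z):
    v=rays(n,uv)@T[:3,:3].T; c=T[:3,3]
    return c+v*((z-c[2])/v[:,2])[:,None]
def cloud(n,T,d):
    H,W=d.shape; u,v=np.meshgrid(np.arange(W),np.arange(H))
    r=rays(n,np.stack([u.ravel(),v.ravel()],1)); r=r/-r[:,2:3]
    return ((r*d.reshape(-1,1))@T[:3,:3].T+T[:3,3]).reshape(H,W,3)
def state():
    o=monitor.get_obs(); M=R.from_quat(o['tool_rot']).as_matrix()
    print('t',round(o['clock'],2),'pos',o['eef_pos'],'psi',np.arctan2(M[1,0],M[0,0]),'z',M[:,2],'q',o['joint_pos'],'F',o['ft_force'],'w',o['grip_width'])
E
python3 - <<'E'
from h import *
import cv2
for n in ['top','scene']:
    p=cv2.imread(f'pics/{n}0.png'); d=np.load(f'pics/{n}0.npy'); np.savez(f'pics/{n}0.npz',d=d,T=cams.camera_info(n)['T'],n=n)
p,d,T,n=load('top0'); C=cloud(n,T,d)
for u,v in [(192,250),(447,252),(191,306),(245,262),(316,258),(361,254),(340,282),(150,172),(312,198),(220,350),(330,370),(520,330),(480,200),(400,160),(92,260),(270,150)]:
    print((u,v),C[v,u])
c=p[140:400,160:500]; cv2.imwrite('pics/topz.png',cv2.resize(c,None,fx=2.3,fy=2.3,interpolation=cv2.INTER_CUBIC))
E
```

```text
(192, 250) [0.5864 0.2382 0.0597]
(447, 252) [ 0.5752 -0.3605  0.052 ]
(191, 306) [0.4548 0.2349 0.075 ]
(245, 262) [0.5543 0.1129 0.074 ]
(316, 258) [ 0.5664 -0.0518  0.0426]
(361, 254) [ 0.5743 -0.1584  0.0443]
(340, 282) [ 0.5098 -0.1078  0.0326]
(150, 172) [0.7754 0.3411 0.0657]
(312, 198) [ 0.7046 -0.044   0.0738]
(220, 350) [ 0.3559  0.1783 -0.002 ]
(330, 370) [ 0.3081 -0.078   0.0703]
(520, 330) [ 0.3871 -0.4669  0.1919]
(480, 200) [ 0.7081 -0.4568  0.0214]
(400, 160) [ 0.8085 -0.2627  0.0342]
(92, 260) [0.5713 0.4824 0.0248]
(270, 150) [ 0.9026  0.066  -0.1505]
```

View pics/topz.png

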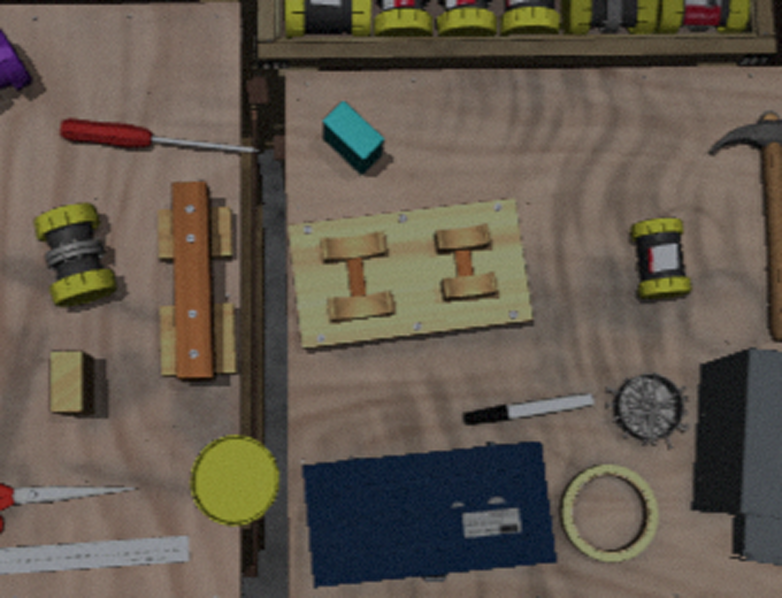

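```bash
cat >> h.py <<'E'
def plan(x=None,y=None,z=None,psi=None,dpsi=None):
    o=monitor.get_obs(); M=R.from_quat(o['tool_rot']).as_matrix(); p=o['eef_pos']
    ps=np.arctan2(M[1,0],M[0,0]); pt=ps if psi is None else psi
    t=np.array([p[i] if a is None else a for i,a in enumerate((x,y,z))]); D=t-p
    turn=-(pt-ps); turn=(turn+np.pi)%(2*np.pi)-np.pi
    n=int(np.ceil(abs(turn)/0.1))
    L=np.linalg.norm(D); m=max(1,int(np.ceil(L/0.045)))
    R2=M@R.from_rotvec([0,0,turn]).as_matrix(); s=R2.T@D
    print(f'turn total {turn/0.1:.3f} units ({n} rows {turn/0.1/max(n,1):.4f}); shift mm', s*1000, f'in {m} rows', s/m)
E
python3 - <<'E'
from h import *
state(); plan(z=0.32); plan(0.60,-0.1,0.32,0.1)
E
```

```text
t 0.15 pos [ 0.1528 -0.4756  0.2306] psi 0.3108018189277731 z [-0.0005  0.0016 -1.    ] q [-1.26    0.2413  0.004   1.3352  0.      1.5708] F [-0.5753 -0.3901 -0.8133] w 0.0857830742289627
turn total 0.000 units (0 rows 0.0000); shift mm [  0.0033  -0.1479 -89.3897] in 2 rows [ 0.     -0.0001 -0.0447]
turn total 2.108 units (3 rows 0.7027); shift mm [ 482.4605 -329.194   -89.0043] in 14 rows [ 0.0345 -0.0235 -0.0064]
```

Emit:
{"op": "send_rows", "data": {
  "moves": [
    [0,0,-0.045,0],
    [0,0,-0.045,0],
    [0,0,0,0.7],
    [0,0,0,0.7],
    [0,0,0,0.7],
    [0.0345,-0.0235,0,0],
    [0.0345,-0.0235,0,0],
    [0.0345,-0.0235,0,0],
    [0.0345,-0.0235,0,0],
    [0.0345,-0.0235,0,0],
    [0.0345,-0.0235,0,0],
    [0.0345,-0.0235,0,0],
    [0.0345,-0.0235,0,0],
    [0.0345,-0.0235,0,0],
    [0.0345,-0.0235,0,0],
    [0.0345,-0.0235,0,0],
    [0.0345,-0.0235,0,0],
    [0.0345,-0.0235,0,0],
    [0.0345,-0.0235,0,0],
    [0,0,0,0]
  ],
  "claw": 1
}}

```text
clock: 2.15
eef_pos: [0.6032, -0.0963, 0.3184]
tool_rot: [0.999, 0.053, -0.001, -0.001]
ft_force: [0.1, -0.4, -0.3]
grip_width: 0.085
```

```bash
python3 - <<'E'
from h import *
state(); shot('wrist','w1'); shot('top','t1')
E
```

```text
t 2.15 pos [ 0.6032 -0.0963  0.3184] psi 0.10643180786511867 z [-0.0023  0.0018 -1.    ] q [-0.159   0.4683  0.5565  1.6616  0.0014  2.8762] F [ 0.1444 -0.3509 -0.3036] w 0.08502903068354196
```

View pics/w1.png

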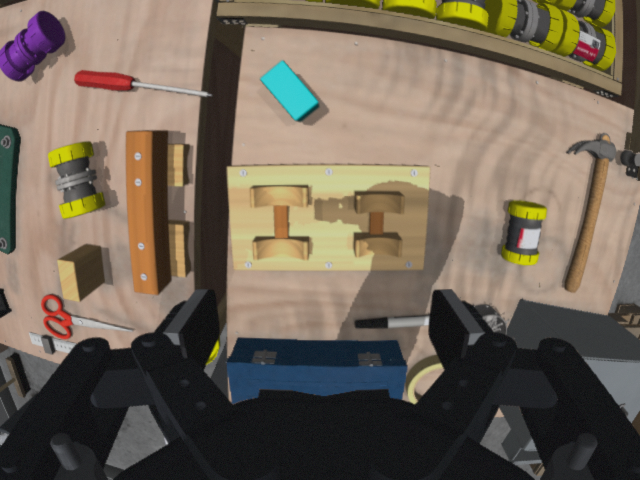

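```bash
cat > skid.py <<'E'
from h import *
import sys
def skid(tag,win):
    p,d,T,n=load(tag); C=cloud(n,T,d)
    x0,y0,x1,y1=win
    m=(np.abs(C[...,2]-0.034)<0.006); w=np.zeros_like(m); w[y0:y1,x0:x1]=1; m=(m&w).astype(np.uint8)
    m=cv2.morphologyEx(m,cv2.MORPH_CLOSE,np.ones((25,25))); m=cv2.morphologyEx(m,cv2.MORPH_OPEN,np.ones((9,9)))
    c=max(cv2.findContours(m,0,1)[0],key=cv2.contourArea)[:,0,:]
    W=plane(n,T,c,0.034)
    r=cv2.minAreaRect((W[:,:2]*1000).astype(np.float32)); print(tag,'skid',r, 'depth z',np.median(C[...,2][m>0]))
    vis=p.copy(); cv2.drawContours(vis,[c.reshape(-1,1,2)],-1,(0,0,255),1); cv2.imwrite(f'pics/{tag}_skid.png',vis)
    return r
if __name__=='__main__':
    skid('top0',(282,222,396,294)); skid('w1',(222,160,435,275)); skid('scene0',(300,220,425,305))
E
python3 skid.py; python3 - <<'E'
import cv2,numpy as np
a=[cv2.resize(cv2.imread(f'pics/{t}_skid.png')[y0:y1,x0:x1],(400,280)) for t,x0,y0,x1,y1 in [('top0',270,210,410,308),('w1',200,140,460,300)]]
cv2.imwrite('pics/sk1.png',np.hstack(a))
E
```

```text
top0 skid ((567.0366821289062, -103.16381072998047), (130.19163513183594, 239.61143493652344), 6.157067775726318) depth z 0.03463996012337922
w1 skid ((570.4216918945312, -103.84310150146484), (129.7297821044922, 239.49020385742188), 6.093976020812988) depth z 0.03374250416628069
scene0 skid ((592.7392578125, -108.16671752929688), (190.7163848876953, 266.38775634765625), 5.839345455169678) depth z 0.03439502664777516
```

View pics/sk1.png

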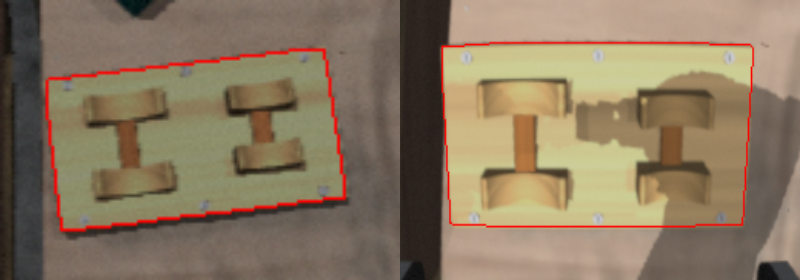

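Emit:
{"op": "send_rows", "data": {
  "moves": [
    [0,0,0,-1],
    [0,0,0,-1],
    [0,0,0,-1],
    [0,0,0,-1],
    [0,0,0,-1],
    [0,0,0,-1],
    [0,0,0,-1],
    [0,0,0,-1],
    [0,0,0,-1],
    [0,0,0,-1],
    [0,0,0,-1],
    [0,0,0,-1],
    [0,0,0,-1],
    [0,0,0,-1],
    [0,0,0,-1],
    [0,0,0,-1],
    [0,0,0,-1],
    [0,0,0,-1],
    [0,0,0,-1],
    [0,0,0,-1]
  ]
}}

```text
clock: 4.25
eef_pos: [0.5991, -0.1016, 0.322]
tool_rot: [0.496, 0.868, -0.0, 0.0]
ft_force: [1.0, 0.2, -0.3]
grip_width: 0.0855
```

Emit:
{"op": "send_rows", "data": {
  "moves": [
    [0,0,0,-1],
    [0,0,0,-1],
    [0,0,0,-1],
    [0,0,0,-1],
    [0,0,0,-1],
    [0,0,0,-1],
    [0,0,0,-1],
    [0,0,0,-1],
    [0,0,0,-1],
    [0,0,0,-1],
    [0,0,0,-1],
    [0,0,0,-0.42],
    [0.04,0,0.03,0],
    [0.04,0,0.03,0],
    [0,0,0,0],
    [0,0,0,0]
  ]
}}

```text
clock: 5.85
eef_pos: [0.5159, -0.1088, 0.259]
tool_rot: [-0.049, 0.999, 0.001, -0.003]
ft_force: [1.1, -0.7, 1.1]
grip_width: 0.0852
```

```bash
python3 - <<'E'
from h import *
state(); shot('wrist','w2')
E
```

```text
t 5.85 pos [ 0.5159 -0.1088  0.259 ] psi -3.0430389875436923 z [-0.0071  0.0013 -1.    ] q [-0.2077  0.2915  0.1448  1.4313 -0.0002 -0.3062] F [ 1.0913 -0.7272  1.0721] w 0.08520876052118745
```

View pics/w2.png

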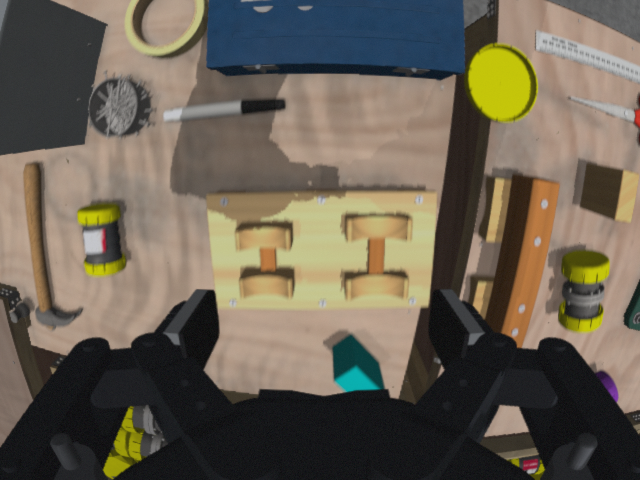

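```bash
python3 - <<'E'
from h import *
state(); print(monitor.get_obs()['joint_vel'])
from skid import skid
skid('w2',(203,185,440,312)); skid('w1',(222,160,435,275))
# large coupling from top, by yellow mask + small
p,d,T,n=load('top0'); C=cloud(n,T,d)
hsv=cv2.cvtColor(p,cv2.COLOR_BGR2HSV)
m=cv2.inRange(hsv,(25,120,60),(35,255,255))
for nm,(x0,y0,x1,y1),h in [('large',(165,220,220,280),.034),('small',(425,225,470,280),.028)]:
    mm=np.zeros_like(m); mm[y0:y1,x0:x1]=m[y0:y1,x0:x1]
    k,l,s,c=cv2.connectedComponentsWithStats(mm); o=np.argsort(-s[1:,4])[:2]+1
    P=plane(n,T,c[o],h); D=P[0]-P[1]; print(nm,s[o].tolist(),P.mean(0),np.degrees(np.arctan2(D[1],D[0]))%180)
E
```

```text
t 5.9 pos [ 0.5198 -0.1092  0.262 ] psi -3.042464720053443 z [ 0.0011 -0.0004 -1.    ] q [-0.207   0.292   0.1533  1.431  -0.0002 -0.3062] F [ 1.0397 -0.5947  1.5171] w 0.08544763566480004
[ 0.0119  0.0103  0.1292 -0.0016  0.001  -0.0008]
w2 skid ((568.515625, -104.33723449707031), (130.92945861816406, 239.64675903320312), 6.157212257385254) depth z 0.033778751970909376
w1 skid ((570.4216918945312, -103.84310150146484), (129.7297821044922, 239.49020385742188), 6.093976020812988) depth z 0.03374250416628069
large [[182, 257, 28, 15, 235], [175, 228, 27, 16, 217]] [0.5945 0.2452 0.034 ] 15.813800942815902
small [[438, 260, 23, 8, 139], [435, 235, 22, 8, 130]] [ 0.582  -0.3673  0.028 ] 4.49878862025011
```

```bash
python3 - <<'E'
from h import *
plan(0.55,0.24,0.22,np.pi+0.2)
E
```

```text
turn total -1.009 units (2 rows -0.5044); shift mm [-98.9061 336.3134  41.93  ] in 8 rows [-0.0124  0.042   0.0052]
```

Emit:
{"op": "send_rows", "data": {
  "moves": [
    [0,0,0,-0.5],
    [0,0,0,-0.5],
    [-0.0124,0.042,0.005,0],
    [-0.0124,0.042,0.005,0],
    [-0.0124,0.042,0.005,0],
    [-0.0124,0.042,0.005,0],
    [-0.0124,0.042,0.005,0],
    [-0.0124,0.042,0.005,0],
    [-0.0124,0.042,0.005,0],
    [-0.0124,0.042,0.005,0],
    [0,0,0,0],
    [0,0,0,0],
    [0,0,0,0],
    [0,0,0,0]
  ]
}}

```text
clock: 7.3
eef_pos: [0.552, 0.2397, 0.2226]
tool_rot: [-0.099, 0.995, 0.0, 0.001]
ft_force: [-0.1, 0.4, -0.2]
grip_width: 0.0857
```

```bash
python3 - <<'E'
from h import *
state(); shot('wrist','w3'); state()
E
```

```text
t 7.3 pos [0.552  0.2397 0.2226] psi -2.9424952084098828 z [ 0.0024  0.0008 -1.    ] q [ 0.4099  0.4478  0.2791  1.3996 -0.0003  0.2108] F [-0.1451  0.3901 -0.1665] w 0.08573823027824765
t 7.35 pos [0.5517 0.2396 0.2224] psi -2.942632537329814 z [ 0.0018  0.0006 -1.    ] q [ 0.4098  0.4478  0.2784  1.3995 -0.0002  0.2108] F [-0.3294 -0.5854  0.0168] w 0.08547511451327362
```

View pics/w3.png

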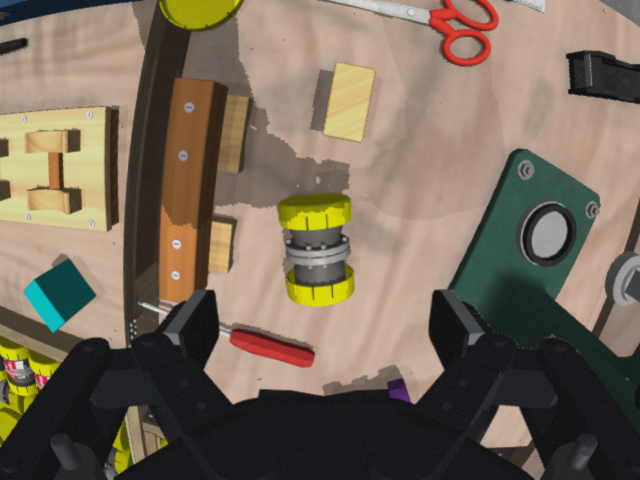

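```bash
cat > obj.py <<'E'
from h import *
def obj(tag,win,zlo,zhi,show=True):
    p,d,T,n=load(tag); C=cloud(n,T,d); x0,y0,x1,y1=win
    m=(C[...,2]>zlo)&(C[...,2]<zhi)&(d>0); w=np.zeros_like(m); w[y0:y1,x0:x1]=1; m=(m&w).astype(np.uint8)
    m=cv2.morphologyEx(m,cv2.MORPH_OPEN,np.ones((3,3)))
    k,l,s,c=cv2.connectedComponentsWithStats(m); i=1+np.argmax(s[1:,4]); m=l==i
    P=C[m]; r=cv2.minAreaRect((P[:,:2]*1000).astype(np.float32))
    print(tag,'rect',np.round(r[0],1),np.round(r[1],1),round(r[2],2),'zmax',np.percentile(P[:,2],99)); 
    vis=p.copy(); vis[m]=vis[m]//2+np.array([0,0,128],np.uint8)
    if show: cv2.imwrite(f'pics/{tag}_obj.png',vis[max(0,y0-20):y1+20,max(0,x0-20):x1+20])
    return P,r
if __name__=='__main__':
    P,r=obj('w3',(265,180,370,320),0.028,0.09)
    obj('w3',(265,180,370,320),0.015,0.09)
    p,d,T,n=load('w3'); C=cloud(n,T,d); print('bench z',np.median(C[270:300,380:420,2]))
    # block top and bearer too
    obj('w3',(300,50,390,150),0.068,0.09); obj('w3',(150,70,235,310),0.064,0.09)
E
python3 obj.py
```

```text
w3 rect [590.8 241.9] [92.6 66.2] 15.59 zmax 0.06711625710730983
w3 rect [590.7 241.9] [92.8 66.2] 15.43 zmax 0.06708729429562076
bench z -0.0016017869688861874
w3 rect [458.5 241.2] [60.2 32.5] 1.62 zmax 0.07502293486097582
w3 rect [559.1 118.2] [199.7  36.7] 1.92 zmax 0.07318225030047537
```

```bash
python3 - <<'E'
from h import *
from obj import obj
obj('top0',(165,215,225,285),0.028,0.09); obj('top0',(172,285,210,325),0.065,0.09); obj('top0',(225,210,265,312),0.064,0.09)
obj('top0',(425,225,470,280),0.024,0.09)
obj('w1',(45,135,105,225),0.028,0.09);obj('w1',(495,190,555,275),0.024,0.09);obj('w1',(110,120,175,300),0.064,0.09)
E
```

```text
top0 rect [589.6 242.5] [93.8 66.5] 15.8 zmax 0.07048792346375644
top0 rect [457.1 241.1] [59.4 31.6] 1.41 zmax 0.07934389243174338
top0 rect [557.9 118.6] [199.5  36.3] 1.9 zmax 0.0782028071273429
top0 rect [ 578.8 -363.5] [78.1 52.2] 2.89 zmax 0.05823348125741999
w1 rect [591.5 241.4] [93.1 67.7] 15.64 zmax 0.0668537980121678
w1 rect [ 580.9 -365.3] [78.2 53.4] 4.78 zmax 0.055504847685124696
w1 rect [560.1 117.5] [199.6  37.6] 2.04 zmax 0.07307868071069225
```

```bash
python3 - <<'E'
from h import *
plan(0.591,0.2418,0.10,-np.pi+0.271); plan(0.591,0.2418,0.010,-np.pi+0.271)
E
```

```text
turn total -0.720 units (1 rows -0.7204); shift mm [-38.1897  -8.4182 122.4577] in 3 rows [-0.0127 -0.0028  0.0408]
turn total -0.720 units (1 rows -0.7204); shift mm [-38.0168  -8.4276 212.4575] in 5 rows [-0.0076 -0.0017  0.0425]
```

Emit:
{"op": "send_rows", "data": {
  "moves": [
    [0,0,0,-0.72],
    [-0.0127,-0.0028,0.041,0],
    [-0.0127,-0.0028,0.041,0],
    [-0.0127,-0.0028,0.04,0],
    [0,0,0,0],
    [0,0,0,0],
    [0,0,0,0]
  ]
}}

```text
clock: 8.05
eef_pos: [0.5911, 0.2431, 0.1021]
tool_rot: [-0.136, 0.991, 0.001, 0.002]
ft_force: [0.2, 0.3, 0.6]
grip_width: 0.0854
```

```bash
python3 - <<'E'
from h import *
state(); plan(0.591,0.2418,0.010,-np.pi+0.271)
E
```

```text
t 8.05 pos [0.5911 0.2431 0.1021] psi -2.8691565981971463 z [ 0.0037  0.0017 -1.    ] q [0.3902 0.5877 0.19   1.1691 0.0001 0.1177] F [0.2377 0.3066 0.6153] w 0.08537719163336813
turn total 0.014 units (1 rows 0.0144); shift mm [ 0.7753 -1.3137 92.1099] in 3 rows [ 0.0003 -0.0004  0.0307]
```

Emit:
{"op": "send_rows", "data": {
  "moves": [
    [0.0005,-0.0013,0,0],
    [0,0,0.03,0],
    [0,0,0.03,0],
    [0,0,0.021,0],
    [0,0,0.01,0],
    [0,0,0,0],
    [0,0,0,0],
    [0,0,0,0]
  ]
}}

```text
clock: 8.85
eef_pos: [0.5911, 0.2423, 0.0105]
tool_rot: [-0.136, 0.991, 0.0, 0.002]
ft_force: [0.6, 0.6, -0.7]
grip_width: 0.0854
```

Emit:
{"op": "send_rows", "data": {
  "moves": [
    [0,0,0,0],
    [0,0,0,0],
    [0,0,0,0],
    [0,0,0,0],
    [0,0,0,0],
    [0,0,0,0],
    [0,0,0,0]
  ],
  "claw": -1
}}

```text
clock: 9.55
eef_pos: [0.5908, 0.242, 0.0102]
tool_rot: [-0.136, 0.991, 0.0, 0.002]
ft_force: [-0.4, -0.9, 5.0]
grip_width: 0.0668
```

```bash
python3 - <<'E'
from h import *
state(); shot('wrist','w4')
E
```

```text
t 9.55 pos [0.5908 0.242  0.0102] psi -2.8684912509568297 z [ 0.0029  0.001  -1.    ] q [ 0.3888  0.6733  0.0829  0.9774 -0.0002  0.1157] F [-0.4447 -0.9402  5.037 ] w 0.06678234885833115
```

View pics/w4.png

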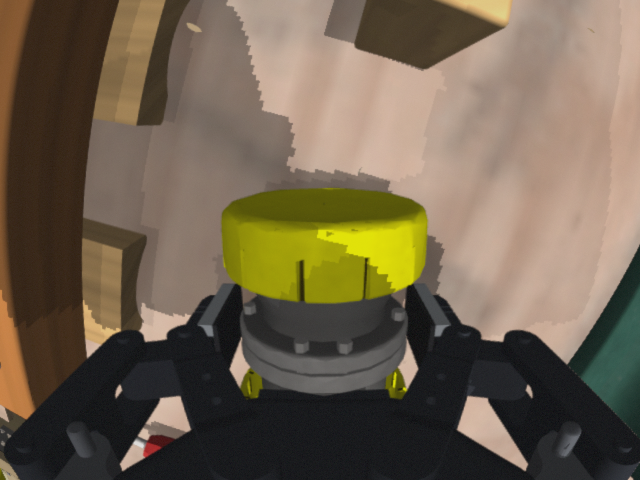

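```bash
python3 - <<'E'
from h import *
from obj import obj
for tag,wins in [('w1',[(245,180,312,262),(350,180,410,262)]),('top0',[(300,235,335,285),(346,235,380,278)])]:
    p,d,T,n=load(tag); C=cloud(n,T,d)
    a=-0.1068; Rz=np.array([[np.cos(a),-np.sin(a)],[np.sin(a),np.cos(a)]])
    for x0,y0,x1,y1 in wins:
        Q=C[y0:y1,x0:x1].reshape(-1,3); Q=Q[(Q[:,2]>0.047)&(Q[:,2]<.08)]
        r=cv2.minAreaRect((Q[:,:2]*1000).astype(np.float32)); print(tag,r,Q[:,2].max())
# in-hand
T=tool(); p,d,_,n=load('w4'); Tc=T@cams.camera_info('wrist')['mount']; C=cloud(n,cams.camera_info('wrist')['mount'],d)
hsv=cv2.cvtColor(p,cv2.COLOR_BGR2HSV); m=cv2.inRange(hsv,(25,120,60),(35,255,255)); m[:180]=0; m[310:]=0
Q=C[m>0]; print(Q.min(0),Q.max(0),np.percentile(Q,[2,98],axis=0))
E
```

```text
w1 ((563.182861328125, -48.2658805847168), (84.93428802490234, 65.1268539428711), 5.591703414916992) 0.05997949587310314
w1 ((575.4984130859375, -160.1262969970703), (71.07225799560547, 53.3428955078125), 6.137057781219482) 0.07012451993780594
top0 ((561.193115234375, -47.685340881347656), (85.26596069335938, 64.67710876464844), 5.986544132232666) 0.06473243771464077
top0 ((573.1791381835938, -158.6220245361328), (71.1397933959961, 53.80147933959961), 6.545494556427002) 0.07460874250937377
[-0.0031 -0.0453 -0.142 ] [0.0683 0.0467 0.0133] [[ 0.0262 -0.0275 -0.0566]
 [ 0.0457  0.0292 -0.0017]]
```

Emit:
{"op": "send_rows", "data": {
  "moves": [
    [0,0,-0.02,0],
    [0,0,-0.04,0],
    [0,0,-0.04,0],
    [0,0,-0.03,0],
    [0,0,0,0],
    [0,0,0,0]
  ]
}}

```text
clock: 10.2
eef_pos: [0.5892, 0.2415, 0.1372]
tool_rot: [-0.136, 0.991, -0.0, -0.0]
ft_force: [0.1, 0.2, -6.2]
grip_width: 0.0669
```

```bash
python3 - <<'E'
from h import *
state(); plan(0.5637,-0.0483,0.14,-np.pi+0.1068)
E
```

```text
t 10.2 pos [0.5892 0.2415 0.1372] psi -2.868407156187021 z [-0.0009 -0.0003 -1.    ] q [0.389  0.5627 0.2419 1.251  0.     0.1158] F [ 0.0866  0.1513 -6.2118] w 0.066894942975613
turn total 1.664 units (2 rows 0.8319); shift mm [  56.2028 -285.4052   -2.6479] in 7 rows [ 0.008  -0.0408 -0.0004]
```

Emit:
{"op": "send_rows", "data": {
  "moves": [
    [0,0,0,0.832],
    [0,0,0,0.832],
    [0.008,-0.0408,-0.0004,0],
    [0.008,-0.0408,-0.0004,0],
    [0.008,-0.0408,-0.0004,0],
    [0.008,-0.0408,-0.0004,0],
    [0.008,-0.0408,-0.0004,0],
    [0.008,-0.0408,-0.0004,0],
    [0.008,-0.0408,-0.0004,0],
    [0,0,0,0],
    [0,0,0,0],
    [0,0,0,0],
    [0,0,0,0]
  ]
}}

```text
clock: 11.5
eef_pos: [0.5638, -0.0469, 0.1399]
tool_rot: [-0.054, 0.999, 0.0, -0.001]
ft_force: [-0.9, 0.3, -6.0]
grip_width: 0.0668
```

```bash
python3 - <<'E'
from h import *
state(); plan(0.5637,-0.0483,0.075,-np.pi+0.1068); plan(0.5637,-0.0483,0.0565,-np.pi+0.1068)
shot('wrist','w5')
p,d,_,n=load('w5'); C=cloud(n,cams.camera_info('wrist')['mount'],d)
hsv=cv2.cvtColor(p,cv2.COLOR_BGR2HSV); m=cv2.inRange(hsv,(25,120,60),(35,255,255)); m[:180]=0; m[310:]=0
Q=C[m>0]; print(np.percentile(Q,[2,98],axis=0))
E
```

```text
t 11.5 pos [ 0.5638 -0.0469  0.1399] psi -3.0328927728610022 z [-0.0023  0.0005 -1.    ] q [-0.0832  0.4246  0.0235  1.172   0.0003 -0.1919] F [-0.8581  0.2702 -6.0321] w 0.06678735783250117
turn total 0.019 units (1 rows 0.0190); shift mm [ 0.1103 -1.3883 64.8597] in 2 rows [ 0.0001 -0.0007  0.0324]
turn total 0.019 units (1 rows 0.0190); shift mm [ 0.0698 -1.4011 83.3597] in 2 rows [ 0.     -0.0007  0.0417]
[[-0.0072 -0.2913 -0.0565]
 [ 0.0458  0.0295  0.1048]]
```

View pics/w5.png

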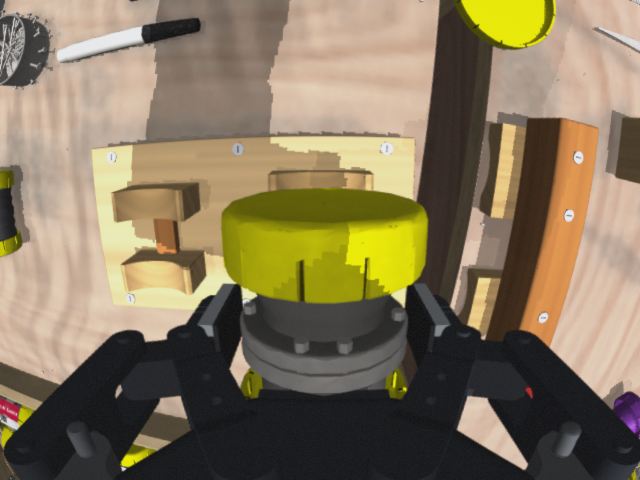

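Emit:
{"op": "send_rows", "data": {
  "moves": [
    [0,-0.0014,0,0],
    [0,0,0.03,0],
    [0,0,0.03,0],
    [0,0,0.015,0],
    [0,0,0.006,0],
    [0,0,0,0],
    [0,0,0,0],
    [0,0,0,0]
  ]
}}

```text
clock: 12.35
eef_pos: [0.5659, -0.0497, 0.0616]
tool_rot: [-0.053, 0.999, -0.0, 0.002]
ft_force: [0.1, 0.4, -5.1]
grip_width: 0.0669
```

```bash
python3 - <<'E'
from h import *
state(); plan(0.5637,-0.0483,0.0562,-np.pi+0.1068)
E
```

```text
t 12.35 pos [ 0.5659 -0.0497  0.0616] psi -3.034562585059141 z [ 0.003  -0.0003 -1.    ] q [-0.0875  0.4967 -0.0835  0.9875 -0.     -0.1946] F [ 0.0888  0.4078 -5.1389] w 0.06693890491604641
turn total 0.002 units (1 rows 0.0023); shift mm [2.0166 1.5969 5.3923] in 1 rows [0.002  0.0016 0.0054]
```

Emit:
{"op": "send_rows", "data": {
  "moves": [
    [0.001,0.0012,0,0],
    [0,0,0.003,0],
    [0,0,0,0],
    [0,0,0,0],
    [0,0,0,0],
    [0,0,0,0]
  ]
}}

```text
clock: 12.95
eef_pos: [0.5635, -0.0486, 0.0571]
tool_rot: [-0.053, 0.999, -0.0, 0.0]
ft_force: [-0.9, -0.2, -5.2]
grip_width: 0.0668
```

```bash
python3 - <<'E'
from h import *
state(); plan(0.5637,-0.0483,0.0562,-np.pi+0.1068)
E
```

```text
t 12.95 pos [ 0.5635 -0.0486  0.0571] psi -3.034890561889701 z [ 0.0001 -0.     -1.    ] q [-0.0861  0.4994 -0.0924  0.9789 -0.     -0.1928] F [-0.9197 -0.2041 -5.173 ] w 0.066837664094852
turn total -0.001 units (1 rows -0.0010); shift mm [-0.2554  0.3109  0.9235] in 1 rows [-0.0003  0.0003  0.0009]
```

Emit:
{"op": "send_rows", "data": {
  "moves": [
    [0,0,0.0008,0],
    [0,0,0.0008,0],
    [0,0,0,0],
    [0,0,0,0],
    [0,0,0,0],
    [0,0,0,0]
  ]
}}

```text
clock: 13.55
eef_pos: [0.5636, -0.0487, 0.0566]
tool_rot: [-0.053, 0.999, -0.0, 0.0]
ft_force: [-4.4, 0.0, 5.1]
grip_width: 0.0668
```

Emit:
{"op": "send_rows", "data": {
  "moves": [
    [0,0,0,0],
    [0,0,0,0],
    [0,0,0,0],
    [0,0,0,0],
    [0,0,0,0],
    [0,0,-0.01,0],
    [0,0,-0.03,0],
    [0,0,-0.045,0],
    [0,0,-0.045,0],
    [0.012,0,-0.045,0],
    [0.04,0,0,0],
    [0,0,0,0],
    [0,0,0,0],
    [0,0,0,0],
    [0,0,0,0],
    [0,0,0,0]
  ],
  "claw": 1
}}

```text
clock: 15.15
eef_pos: [0.5123, -0.0541, 0.23]
tool_rot: [-0.053, 0.999, 0.0, -0.0]
ft_force: [-1.1, -0.3, 0.1]
grip_width: 0.0853
```

```bash
python3 - <<'E'
from h import *
state(); shot('wrist','w6');state()
E
```

```text
t 15.15 pos [ 0.5123 -0.0541  0.23  ] psi -3.034605638982493 z [-0.0006  0.0001 -1.    ] q [-0.1052  0.2716  0.0428  1.3426 -0.     -0.2121] F [-1.1307 -0.2723  0.103 ] w 0.08531097848614462
t 15.2 pos [ 0.5122 -0.0541  0.23  ] psi -3.0345968680875464 z [-0.0006  0.0001 -1.    ] q [-0.1052  0.2715  0.0427  1.3426  0.     -0.2122] F [ 0.5206 -0.042  -0.3518] w 0.08494002193449483
```

View pics/w6.png

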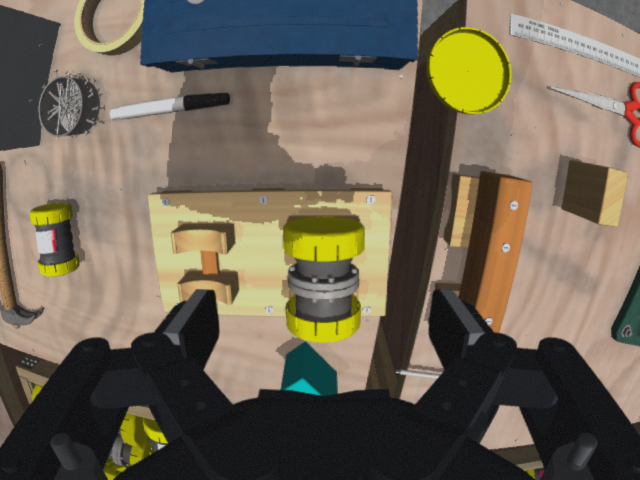

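```bash
python3 - <<'E'
from h import *
from obj import obj
from skid import skid
obj('w6',(270,205,375,350),0.08,0.14)
obj('w6',(160,215,240,305),0.047,0.1)
# skid edges: use left edge+top/bottom: plane contour of deck colour
p,d,T,n=load('w6'); C=cloud(n,T,d); m=(np.abs(C[...,2]-.034)<.006); w=np.zeros_like(m); w[180:325,143:395]=1; m=(m&w).astype(np.uint8)
m[215:345,280:368]=0
m=cv2.morphologyEx(m,cv2.MORPH_OPEN,np.ones((5,5)))
c=np.vstack([k[:,0] for k in cv2.findContours(m,0,1)[0] if cv2.contourArea(k)>200])
W=plane(n,T,c,.034); print(cv2.minAreaRect((W[:,:2]*1000).astype(np.float32)))
obj('w6',(25,190,85,285),0.024,0.09)
E
```

```text
w6 rect [563.5 -48.6] [93.  65.9] 5.59 zmax 0.11348556352130705
w6 rect [ 550.2 -162.6] [21.1 53.9] 5.9 zmax 0.06913010703833611
((568.0537109375, -104.13600158691406), (129.82891845703125, 239.72265625), 6.112511157989502)
w6 rect [ 580.1 -363.3] [78.1 52.5] 3.3 zmax 0.0554406258677302
```

```bash
python3 - <<'E'
from h import *
p,d,T,n=load('w6'); C=cloud(n,T,d)
Q=C[215:305,160:240].reshape(-1,3); Q=Q[(Q[:,2]>.045)&(Q[:,2]<.08)]
print(cv2.minAreaRect((Q[:,:2]*1000).astype(np.float32)))
# small coupling from wider z, large end caps via yellow
plan(0.545,-0.364,0.22,-np.pi+0.07)
E
```

```text
((575.1047973632812, -159.83795166015625), (71.27163696289062, 54.157684326171875), 6.027503490447998)
turn total 0.370 units (1 rows 0.3700); shift mm [ -11.034  -311.4672    9.986 ] in 7 rows [-0.0016 -0.0445  0.0014]
```

```bash
python3 - <<'E'
from h import *
p,d,T,n=load('top0'); C=cloud(n,T,d).reshape(-1,3)
for zl in (0.03,0.1,0.15):
    m=(C[:,2]>zl)&(C[:,0]>.3)&(C[:,0]<.54)&(C[:,1]<-.27)&(C[:,1]>-.45); Q=C[m]
    for a in np.arange(-.45,-.27,.02):
        s=Q[(Q[:,1]>a)&(Q[:,1]<a+.02)]
        if len(s): print(zl,round(a,2),s[:,0].max().round(3),s[:,2].max().round(3))
E
```

```text
0.03 -0.45 0.468 0.179
0.03 -0.43 0.471 0.178
0.03 -0.41 0.471 0.179
0.03 -0.39 0.447 0.172
0.03 -0.37 0.54 0.054
0.03 -0.35 0.54 0.042
0.03 -0.33 0.455 0.044
0.03 -0.31 0.363 0.033
0.03 -0.29 0.363 0.031
0.1 -0.45 0.468 0.179
0.1 -0.43 0.471 0.178
0.1 -0.41 0.471 0.179
0.1 -0.39 0.348 0.172
0.15 -0.45 0.468 0.179
0.15 -0.43 0.471 0.178
0.15 -0.41 0.471 0.179
0.15 -0.39 0.344 0.172
```

Emit:
{"op": "send_rows", "data": {
  "moves": [
    [0,0,0,1],
    [0,0,0,1],
    [0,0,0,1],
    [0,0,0,1],
    [0,0,0,1],
    [0,0,0,1],
    [0,0,0,1],
    [0,0,0,1],
    [0,0,0,1],
    [0,0,0,1],
    [0,0,0,1],
    [0,0,0,1],
    [0,0,0,1],
    [0,0,0,1],
    [0,0,0,1],
    [0,0,0,1],
    [0,0,0,1],
    [0,0,0,1],
    [0,0,0,1],
    [0,0,0,1]
  ]
}}

```text
clock: 17.2
eef_pos: [0.512, -0.0541, 0.2301]
tool_rot: [0.813, 0.583, -0.0, -0.0]
ft_force: [-1.4, 1.3, 0.1]
grip_width: 0.0857
```

Emit:
{"op": "send_rows", "data": {
  "moves": [
    [0,0,0,1],
    [0,0,0,1],
    [0,0,0,1],
    [0,0,0,1],
    [0,0,0,1],
    [0,0,0,1],
    [0,0,0,1],
    [0,0,0,1],
    [0,0,0,1],
    [0,0,0,1],
    [0,0,0,1],
    [0,0,0,0.8],
    [0,0,0,0],
    [0,0,0,0]
  ]
}}

```text
clock: 18.6
eef_pos: [0.5119, -0.0541, 0.2302]
tool_rot: [0.999, 0.035, -0.0, -0.0]
ft_force: [-0.3, 0.3, 0.1]
grip_width: 0.0853
```

```bash
python3 - <<'E'
from h import *
state(); plan(0.59,-0.364,0.22,0.07)
E
```

```text
t 18.6 pos [ 0.5119 -0.0541  0.2302] psi 0.07023297310914825 z [-0.0005  0.0001 -1.    ] q [-0.1053  0.2706  0.042   1.3427  0.      2.9661] F [-0.2736  0.3255  0.0536] w 0.0852742570603788
turn total 0.002 units (1 rows 0.0023); shift mm [ 56.2666 314.6301  10.1855] in 8 rows [0.007  0.0393 0.0013]
```

Emit:
{"op": "send_rows", "data": {
  "moves": [
    [0.007,0.0393,0.0013,0],
    [0.007,0.0393,0.0013,0],
    [0.007,0.0393,0.0013,0],
    [0.007,0.0393,0.0013,0],
    [0.007,0.0393,0.0013,0],
    [0.007,0.0393,0.0013,0],
    [0.007,0.0393,0.0013,0],
    [0.007,0.0393,0.0013,0],
    [0,0,0,0],
    [0,0,0,0],
    [0,0,0,0],
    [0,0,0,0],
    [0,0,0,0],
    [0,0,0,0]
  ]
}}

```text
clock: 20.0
eef_pos: [0.5893, -0.3631, 0.221]
tool_rot: [0.999, 0.035, 0.0, 0.0]
ft_force: [0.0, -0.1, -0.4]
grip_width: 0.0857
```

```bash
python3 - <<'E'
from h import *
state(); shot('wrist','w7');state()
E
```

```text
t 20.0 pos [ 0.5893 -0.3631  0.221 ] psi 0.06980475995312284 z [ 0.0009 -0.0005 -1.    ] q [-0.5522  0.6546  0.6185  1.5337  0.      2.5196] F [ 0.01   -0.1361 -0.421 ] w 0.08572322852826866
t 20.05 pos [ 0.5893 -0.3632  0.2209] psi 0.06952807852909584 z [ 0.0007 -0.0004 -1.    ] q [-0.5524  0.6549  0.6187  1.5337  0.      2.5197] F [0.3462 0.3227 0.2088] w 0.08527157401618568
```

View pics/w7.png

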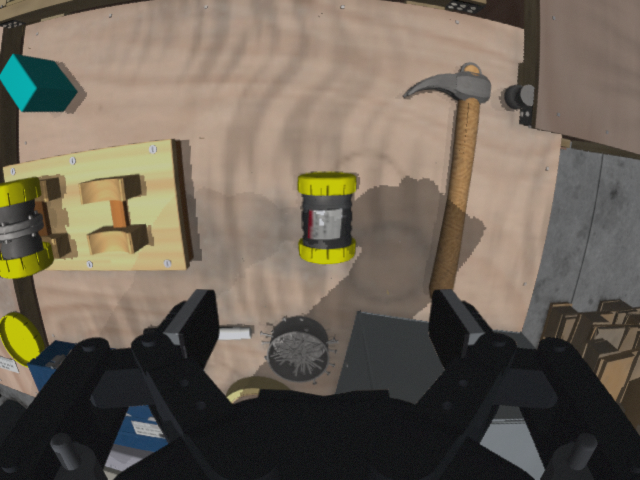

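```bash
python3 - <<'E'
from h import *
from obj import obj
for z in (.02,.026,.03): obj('w7',(285,160,370,275),z,0.09)
# caps only
p,d,T,n=load('w7'); C=cloud(n,T,d); hsv=cv2.cvtColor(p,cv2.COLOR_BGR2HSV); m=cv2.inRange(hsv,(25,120,60),(35,255,255))
w=np.zeros_like(m); w[160:275,285:370]=m[160:275,285:370]; Q=C[w>0]; Q=Q[Q[:,2]>.02]
for z in (.02,.04,.05): print(cv2.minAreaRect((Q[Q[:,2]>z][:,:2]*1000).astype(np.float32)))
E
```

```text
w7 rect [ 581.2 -366. ] [76.7 53.9] 4.23 zmax 0.055355614950358296
w7 rect [ 581.2 -366. ] [76.7 53.9] 4.23 zmax 0.0553578298076382
w7 rect [ 581.2 -365.9] [76.6 53.6] 4.34 zmax 0.0553600032468751
((600.4379272460938, -364.42059326171875), (114.69612121582031, 53.46485137939453), 4.318061828613281)
((600.421630859375, -364.9859313964844), (114.76903533935547, 49.02922058105469), 3.9305620193481445)
((600.541748046875, -364.8274230957031), (114.53022003173828, 33.86463928222656), 4.130175590515137)
```

```bash
python3 - <<'E'
from h import *
plan(0.581,-0.3657,0.09,0.074)
E
```

```text
turn total -0.045 units (1 rows -0.0447); shift mm [ -8.5393   1.7861 130.8562] in 3 rows [-0.0028  0.0006  0.0436]
```

Emit:
{"op": "send_rows", "data": {
  "moves": [
    [-0.0028,0.0006,0.0436,-0.045],
    [-0.0028,0.0006,0.0436,0],
    [-0.0029,0.0006,0.0436,0],
    [0,0,0,0],
    [0,0,0,0],
    [0,0,0,0],
    [0,0,0,0]
  ]
}}

```text
clock: 20.75
eef_pos: [0.583, -0.3676, 0.0932]
tool_rot: [0.999, 0.037, 0.003, 0.002]
ft_force: [-0.5, -0.3, -0.1]
grip_width: 0.0854
```

```bash
python3 - <<'E'
from h import *
state();plan(0.581,-0.3657,0.006,0.074)
E
```

```text
t 20.75 pos [ 0.583  -0.3676  0.0932] psi 0.07309540740964521 z [ 0.0057 -0.0035 -1.    ] q [-0.5626  0.6918  0.353   1.2253  0.      2.5059] F [-0.5437 -0.2703 -0.1105] w 0.08537421956267015
turn total -0.009 units (1 rows -0.0090); shift mm [-2.3123 -2.3993 87.1316] in 2 rows [-0.0012 -0.0012  0.0436]
```

Emit:
{"op": "send_rows", "data": {
  "moves": [
    [0,-0.001,0,0],
    [0,0,0.03,0],
    [0,0,0.03,0],
    [0,0,0.016,0],
    [0,0,0.008,0],
    [0,0,0,0],
    [0,0,0,0],
    [0,0,0,0],
    [0,0,0,0],
    [0,0,0,0]
  ]
}}

```text
clock: 21.75
eef_pos: [0.5812, -0.3657, 0.0063]
tool_rot: [0.999, 0.036, 0.001, 0.0]
ft_force: [0.4, -0.9, 0.2]
grip_width: 0.0853
```

```bash
python3 - <<'E'
from h import *
state();plan(0.581,-0.3657,0.006,0.074)
E
```

```text
t 21.75 pos [ 0.5812 -0.3657  0.0063] psi 0.07295659583361538 z [ 0.0014 -0.0009 -1.    ] q [-0.5616  0.7641  0.2497  1.0547 -0.      2.507 ] F [ 0.4445 -0.8581  0.1946] w 0.08534984186059841
turn total -0.010 units (1 rows -0.0104); shift mm [-0.1769 -0.001   0.3184] in 1 rows [-0.0002 -0.      0.0003]
```

Emit:
{"op": "send_rows", "data": {
  "moves": [
    [0,0,0,0],
    [0,0,0,0],
    [0,0,0,0],
    [0,0,0,0],
    [0,0,0,0],
    [0,0,0,0],
    [0,0,0,0],
    [0,0,0,0]
  ],
  "claw": -1
}}

```text
clock: 22.55
eef_pos: [0.581, -0.3657, 0.0059]
tool_rot: [0.999, 0.036, 0.0, 0.0]
ft_force: [-0.6, -1.3, 5.6]
grip_width: 0.0549
```

```bash
python3 - <<'E'
from h import *
state();shot('wrist','w8')
p,d,_,n=load('w8'); C=cloud(n,cams.camera_info('wrist')['mount'],d)
hsv=cv2.cvtColor(p,cv2.COLOR_BGR2HSV); m=cv2.inRange(hsv,(25,120,60),(35,255,255)); m[:180]=0; m[310:]=0
Q=C[m>0]; print(np.percentile(Q,[2,50,98],axis=0))
plan(0.575,-0.366,0.14,0.074)
E
```

```text
t 22.55 pos [ 0.581  -0.3657  0.0059] psi 0.07285760703899552 z [ 0.0009 -0.0007 -1.    ] q [-0.5617  0.7647  0.2495  1.0545 -0.0002  2.507 ] F [-0.5969 -1.3309  5.5893] w 0.054937750448683126
[[ 0.0243 -0.0236 -0.0494]
 [ 0.0361 -0.0006 -0.0428]
 [ 0.0387  0.0224 -0.0019]]
turn total -0.012 units (1 rows -0.0118); shift mm [  -5.9032   -0.0395 -134.1081] in 3 rows [-0.002  -0.     -0.0447]
```

View pics/w8.png

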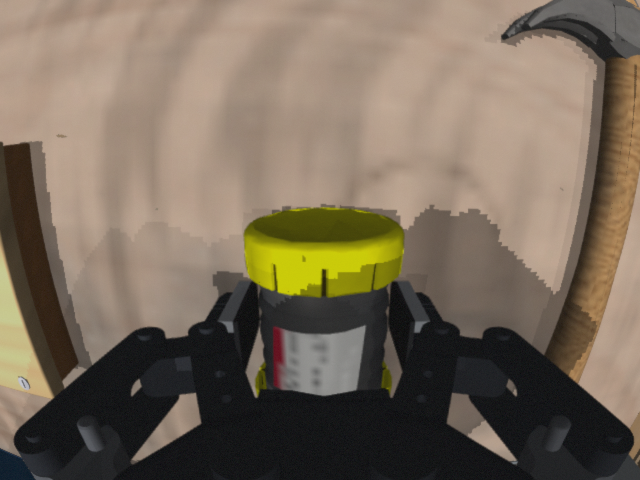

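Emit:
{"op": "send_rows", "data": {
  "moves": [
    [0,0,-0.02,0],
    [0,0,-0.04,0],
    [0,0,-0.04,0],
    [0,0,-0.035,0],
    [0,0,0,0],
    [0,0,0,0]
  ]
}}

```text
clock: 23.2
eef_pos: [0.5804, -0.3651, 0.1395]
tool_rot: [0.999, 0.037, -0.0, -0.0]
ft_force: [0.0, 0.6, -3.4]
grip_width: 0.0547
```

```bash
python3 - <<'E'
from h import *
state(); plan(0.5753,-0.1600,0.14,0.1068)
E
```

```text
t 23.2 pos [ 0.5804 -0.3651  0.1395] psi 0.073016623102497 z [-0.0006  0.0006 -1.    ] q [-0.5615  0.6637  0.4246  1.3326  0.0002  2.5071] F [ 0.0142  0.6207 -3.3603] w 0.054676798895504745
turn total -0.338 units (1 rows -0.3378); shift mm [  16.7508 -204.4368   -0.3692] in 5 rows [ 0.0034 -0.0409 -0.0001]
```

Emit:
{"op": "send_rows", "data": {
  "moves": [
    [0,0,0,-0.338],
    [0.0034,-0.0409,0,0],
    [0.0034,-0.0409,0,0],
    [0.0034,-0.0409,0,0],
    [0.0034,-0.0409,0,0],
    [0.0034,-0.0409,0,0],
    [0,0,0,0],
    [0,0,0,0],
    [0,0,0,0],
    [0,0,0,0],
    [0,0,0,0],
    [0,0,0,0]
  ]
}}

```text
clock: 24.4
eef_pos: [0.5756, -0.1612, 0.1401]
tool_rot: [0.999, 0.053, -0.0, -0.0]
ft_force: [-0.0, 0.3, -2.5]
grip_width: 0.0547
```

```bash
python3 - <<'E'
from h import *
state(); plan(0.5753,-0.1600,0.068,0.1068);shot('wrist','w9')
E
```

```text
t 24.4 pos [ 0.5756 -0.1612  0.1401] psi 0.10518434952866403 z [-0.0002  0.     -1.    ] q [-0.273   0.4838  0.1184  1.2056 -0.      2.7634] F [-0.0068  0.3029 -2.5219] w 0.05468779946327177
turn total -0.016 units (1 rows -0.0162); shift mm [-0.2038 -1.1838 72.0737] in 2 rows [-0.0001 -0.0006  0.036 ]
```

View pics/w9.png

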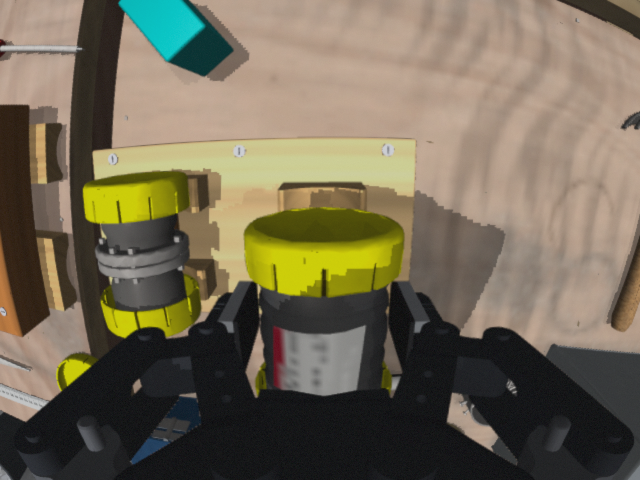

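Emit:
{"op": "send_rows", "data": {
  "moves": [
    [0,-0.0012,0,-0.016],
    [0,0,0.03,0],
    [0,0,0.026,0],
    [0,0,0.012,0],
    [0,0,0.005,0],
    [0,0,0,0],
    [0,0,0,0],
    [0,0,0,0],
    [0,0,0,0],
    [0,0,0,0],
    [0,0,0,0]
  ]
}}

```text
clock: 25.55
eef_pos: [0.5758, -0.1591, 0.0677]
tool_rot: [0.999, 0.054, 0.0, 0.0]
ft_force: [-1.0, 0.4, -3.1]
grip_width: 0.0549
```

```bash
python3 - <<'E'
from h import *
state(); plan(0.5753,-0.1600,0.0639,0.1068)
E
```

```text
t 25.55 pos [ 0.5758 -0.1591  0.0677] psi 0.10826221190040583 z [ 0.0006 -0.0002 -1.    ] q [-0.2696  0.5434  0.0152  1.042  -0.      2.7637] F [-0.9595  0.4126 -3.1462] w 0.054905715737120435
turn total 0.015 units (1 rows 0.0146); shift mm [-0.6151  0.8327  3.7689] in 1 rows [-0.0006  0.0008  0.0038]
```

Emit:
{"op": "send_rows", "data": {
  "moves": [
    [-0.0004,0.0008,0,0],
    [0,0,0.002,0],
    [0,0,0.001,0],
    [0,0,0.001,0],
    [0,0,0,0],
    [0,0,0,0],
    [0,0,0,0],
    [0,0,0,0]
  ]
}}

```text
clock: 26.35
eef_pos: [0.5753, -0.1599, 0.0644]
tool_rot: [0.999, 0.054, 0.0, 0.0]
ft_force: [-3.7, -0.3, 6.1]
grip_width: 0.0545
```

Emit:
{"op": "send_rows", "data": {
  "moves": [
    [0,0,0,0],
    [0,0,0,0],
    [0,0,0,0],
    [0,0,0,0],
    [0,0,0,0],
    [0,0,-0.01,0],
    [0,0,-0.03,0],
    [0,0,-0.045,0],
    [0,0,-0.045,0],
    [0.01,-0.02,-0.045,0],
    [0.01,-0.04,0,0],
    [0,0,0,0],
    [0,0,0,0],
    [0,0,0,0],
    [0,0,0,0],
    [0,0,0,0],
    [0,0,0,0]
  ],
  "claw": 1
}}

```text
clock: 28.05
eef_pos: [0.5884, -0.0989, 0.2377]
tool_rot: [0.999, 0.054, -0.0, -0.0]
ft_force: [0.1, 0.1, 0.8]
grip_width: 0.0851
```

```bash
python3 - <<'E'
from h import *
state(); shot('wrist','w10');state()
E
```

```text
t 28.05 pos [ 0.5884 -0.0989  0.2377] psi 0.10712695927392848 z [-0.0008  0.0001 -1.    ] q [-0.1665  0.4356  0.2991  1.4351 -0.      2.868 ] F [0.0988 0.1162 0.7592] w 0.08507111859732569
t 28.1 pos [ 0.5885 -0.0988  0.2378] psi 0.10736185316978684 z [-0.0006  0.0001 -1.    ] q [-0.1663  0.4355  0.2992  1.4351 -0.      2.868 ] F [ 0.7807  0.1484 -0.8902] w 0.0856253474722431
```

View pics/w10.png

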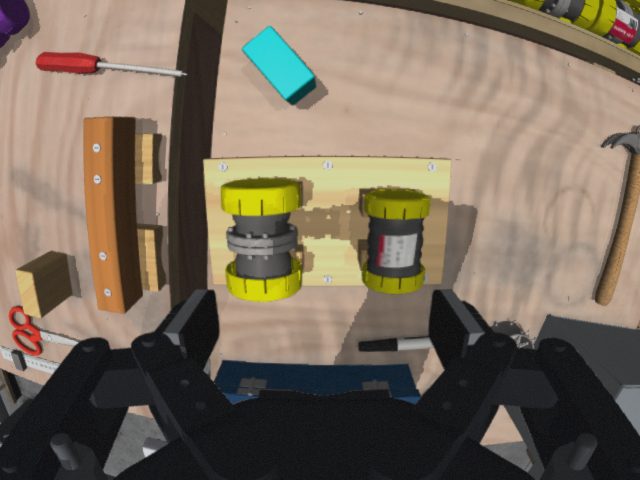

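```bash
python3 - <<'E'
from h import *
from obj import obj
obj('w10',(215,170,308,305),0.08,0.14)
obj('w10',(355,180,438,300),0.086,0.14)
p,d,T,n=load('w10'); C=cloud(n,T,d); m=(np.abs(C[...,2]-.034)<.006); w=np.zeros_like(m); w[150:292,195:460]=1; m=(m&w).astype(np.uint8)
m[170:305,215:308]=0; m[180:300,358:438]=0
m=cv2.morphologyEx(m,cv2.MORPH_OPEN,np.ones((5,5)))
c=np.vstack([k[:,0] for k in cv2.findContours(m,0,1)[0] if cv2.contourArea(k)>200])
W=plane(n,T,c,.034); r=cv2.minAreaRect((W[:,:2]*1000).astype(np.float32)); print(r)
a=np.radians(r[2]); print('saddles', np.array(r[0])+56*np.array([-np.sin(a),np.cos(a)]), np.array(r[0])-56*np.array([-np.sin(a),np.cos(a)]))
E
```

```text
w10 rect [564.5 -48.3] [92.9 66.3] 5.95 zmax 0.11347898713158062
w10 rect [ 575.8 -159.8] [77.2 54.1] 5.56 zmax 0.11384011437179652
((570.166259765625, -103.98463439941406), (129.5100555419922, 238.8446807861328), 6.103174686431885)
saddles [564.2124 -48.302 ] [ 576.1201 -159.6672]
```

Emit:
{"op": "send_rows", "data": {
  "moves": [
    [0,0,0,-1],
    [0,0,0,-1],
    [0,0,0,-1],
    [0,0,0,-1],
    [0,0,0,-1],
    [0,0,0,-1],
    [0,0,0,-1],
    [0,0,0,-1],
    [0,0,0,-1],
    [0,0,0,-1],
    [0,0,0,-1],
    [0,0,0,-1],
    [0,0,0,-1],
    [0,0,0,-1],
    [0,0,0,-0.92],
    [0,0,0,0],
    [0,0,0,0],
    [0,0,0,0]
  ]
}}

```text
clock: 29.9
eef_pos: [0.5887, -0.0983, 0.238]
tool_rot: [0.697, 0.717, -0.0, -0.0]
ft_force: [-0.2, 0.3, 0.8]
grip_width: 0.0856
```

```bash
python3 - <<'E'
from h import *
state(); plan(0.4585,0.262,0.20,np.pi/2+0.028)
E
```

```text
t 29.9 pos [ 0.5887 -0.0983  0.238 ] psi 1.5988952435777 z [-0.0001  0.     -1.    ] q [-0.1654  0.4352  0.2994  1.435  -0.      1.3773] F [-0.162   0.2811  0.7851] w 0.08555884341482305
turn total 0.001 units (1 rows 0.0010); shift mm [ 363.7575 -120.0503   38.0485] in 9 rows [ 0.0404 -0.0133  0.0042]
```

Emit:
{"op": "send_rows", "data": {
  "moves": [
    [0.0404,-0.0133,0.0042,0],
    [0.0404,-0.0133,0.0042,0],
    [0.0404,-0.0133,0.0042,0],
    [0.0404,-0.0133,0.0042,0],
    [0.0404,-0.0133,0.0042,0],
    [0.0404,-0.0133,0.0042,0],
    [0.0404,-0.0133,0.0042,0],
    [0.0404,-0.0133,0.0042,0],
    [0.0404,-0.0133,0.0042,0],
    [0,0,0,0],
    [0,0,0,0],
    [0,0,0,0],
    [0,0,0,0],
    [0,0,0,0],
    [0,0,0,0]
  ]
}}

```text
clock: 31.4
eef_pos: [0.4588, 0.2609, 0.2004]
tool_rot: [0.697, 0.717, 0.0, 0.0]
ft_force: [0.5, -0.9, -0.1]
grip_width: 0.0855
```

```bash
python3 - <<'E'
from h import *
state(); shot('wrist','w11');state()
E
```

```text
t 31.4 pos [0.4588 0.2609 0.2004] psi 1.598436537085972 z [ 0.0002  0.0001 -1.    ] q [ 0.517   0.3103  0.018   1.2783 -0.0001  2.0602] F [ 0.4565 -0.8797 -0.1423] w 0.08545639474774482
t 31.45 pos [0.4587 0.261  0.2004] psi 1.5987514576410304 z [ 0.0002  0.0001 -1.    ] q [ 0.5173  0.3102  0.0179  1.2782 -0.      2.0602] F [-0.3588  0.1396  0.6571] w 0.08531971480919963
```

View pics/w11.png

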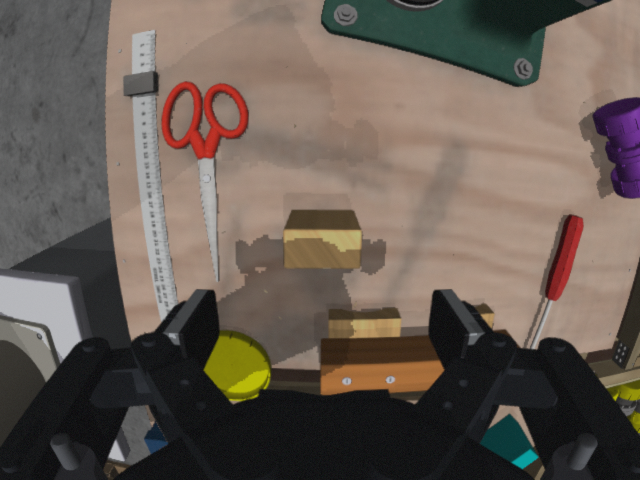

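```bash
python3 - <<'E'
from h import *
from obj import obj
P,r=obj('w11',(270,190,375,280),0.069,0.09)
c,s,a=r; a=a if s[0]>s[1] else a-90
print('yaw',a); plan(c[0]/1000,c[1]/1000,0.10,np.pi/2+np.radians(a))
E
```

```text
w11 rect [458.2 241.5] [60.4 32.3] 1.52 zmax 0.07494492216462718
yaw 1.523725152015686
turn total 0.014 units (1 rows 0.0136); shift mm [-19.5535  -1.0536 100.423 ] in 3 rows [-0.0065 -0.0004  0.0335]
```

Emit:
{"op": "send_rows", "data": {
  "moves": [
    [-0.0065,-0.0004,0.0335,0.014],
    [-0.0065,-0.0004,0.0335,0],
    [-0.0065,-0.0003,0.0335,0],
    [0,0,0,0],
    [0,0,0,0],
    [0,0,0,0],
    [0,0,0,0],
    [0,0,0,0]
  ]
}}

```text
clock: 32.25
eef_pos: [0.4589, 0.243, 0.1014]
tool_rot: [0.697, 0.717, 0.002, 0.0]
ft_force: [0.4, 0.1, -1.5]
grip_width: 0.0855
```

```bash
python3 - <<'E'
from h import *
state(); plan(.4583,.2415,.029,np.pi/2+np.radians(1.52))
E
```

```text
t 32.25 pos [0.4589 0.243  0.1014] psi 1.5992219214379375 z [ 0.0028  0.0015 -1.    ] q [ 0.487   0.3695 -0.1707  1.0274  0.      2.0294] F [ 0.3711  0.1411 -1.4717] w 0.0854924767085997
turn total 0.019 units (1 rows 0.0190); shift mm [-1.596  -0.8068 72.3769] in 2 rows [-0.0008 -0.0004  0.0362]
```

Emit:
{"op": "send_rows", "data": {
  "moves": [
    [-0.0012,-0.0003,0,0.018],
    [0,0,0.03,0],
    [0,0,0.025,0],
    [0,0,0.012,0],
    [0,0,0.005,0],
    [0,0,0,0],
    [0,0,0,0],
    [0,0,0,0],
    [0,0,0,0],
    [0,0,0,0]
  ]
}}

```text
clock: 33.25
eef_pos: [0.4579, 0.2412, 0.0284]
tool_rot: [0.698, 0.716, 0.001, 0.0]
ft_force: [-0.1, 0.0, 0.2]
grip_width: 0.0854
```

Emit:
{"op": "send_rows", "data": {
  "moves": [
    [0,0,0,0],
    [0,0,0,0],
    [0,0,0,0],
    [0,0,0,0],
    [0,0,0,0],
    [0,0,0,0],
    [0,0,0,0],
    [0,0,0,0]
  ],
  "claw": -1
}}

```text
clock: 34.05
eef_pos: [0.4579, 0.2412, 0.0282]
tool_rot: [0.698, 0.716, 0.0, 0.0]
ft_force: [0.1, 0.7, 5.4]
grip_width: 0.0593
```

```bash
python3 - <<'E'
from h import *
state(); shot('wrist','w12')
E
```

```text
t 34.05 pos [0.4579 0.2412 0.0282] psi 1.5970805268354507 z [ 0.0007  0.0005 -1.    ] q [ 0.4848  0.4546 -0.2613  0.854   0.0001  2.0294] F [0.1066 0.7217 5.4433] w 0.05928204918048438
```

View pics/w12.png

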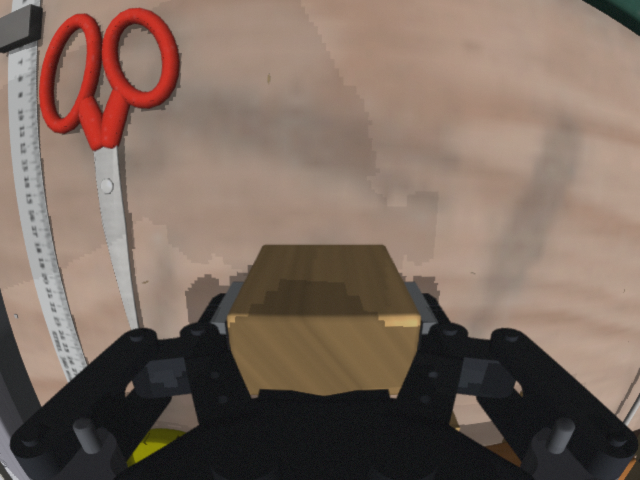

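Emit:
{"op": "send_rows", "data": {
  "moves": [
    [0,0,-0.02,0],
    [0,0,-0.04,0],
    [0,0,-0.04,0],
    [0,0,-0.04,0],
    [0,0,0,0],
    [0,0,0,0],
    [0,0,0,0]
  ]
}}

```text
clock: 34.8
eef_pos: [0.4562, 0.2403, 0.1659]
tool_rot: [0.698, 0.716, -0.002, -0.001]
ft_force: [-0.4, 0.6, -0.3]
grip_width: 0.0596
```

```bash
python3 - <<'E'
from h import *
state(); plan(.5696,-.1070,.17,np.pi/2+0.1066)
p,d,_,n=load('w12'); C=cloud(n,cams.camera_info('wrist')['mount'],d)
Q=C[325:375,260:390].reshape(-1,3); print('top z',np.median(Q,axis=0)); Q=C[248:330,270:375].reshape(-1,3); print(np.percentile(Q,[2,50,95],axis=0))
E
```

```text
t 34.8 pos [0.4562 0.2403 0.1659] psi 1.5970732111271175 z [-0.0033 -0.0018 -1.    ] q [ 0.4848  0.3119 -0.0727  1.19   -0.      2.0293] F [-0.393   0.6203 -0.3243] w 0.05959865736576106
turn total -0.803 units (1 rows -0.8032); shift mm [-357.4096   75.7441   -3.8782] in 9 rows [-0.0397  0.0084 -0.0004]
top z [ 0.0045  0.0001 -0.0453]
[[ 0.0124 -0.02   -0.0458]
 [ 0.0161 -0.0005 -0.0247]
 [ 0.0166  0.0163  0.0158]]
```

Emit:
{"op": "send_rows", "data": {
  "moves": [
    [0,0,0,-0.803],
    [-0.0397,0.0084,-0.0004,0],
    [-0.0397,0.0084,-0.0004,0],
    [-0.0397,0.0084,-0.0004,0],
    [-0.0397,0.0084,-0.0004,0],
    [-0.0397,0.0084,-0.0004,0],
    [-0.0397,0.0084,-0.0004,0],
    [-0.0397,0.0084,-0.0004,0],
    [-0.0397,0.0084,-0.0004,0],
    [-0.0397,0.0084,-0.0004,0],
    [0,0,0,0],
    [0,0,0,0],
    [0,0,0,0],
    [0,0,0,0],
    [0,0,0,0],
    [0,0,0,0]
  ]
}}

```text
clock: 36.4
eef_pos: [0.5706, -0.1052, 0.1715]
tool_rot: [0.668, 0.744, 0.0, 0.0]
ft_force: [0.7, 0.3, -0.2]
grip_width: 0.0595
```

```bash
python3 - <<'E'
from h import *
state(); plan(.5696,-.1070,.12,np.pi/2+0.1066); shot('wrist','w13')
E
```

```text
t 36.4 pos [ 0.5706 -0.1052  0.1715] psi 1.6789243770317492 z [ 0.0001  0.0001 -1.    ] q [-0.1824  0.4293  0.1166  1.258   0.0001  1.2803] F [ 0.7164  0.267  -0.2057] w 0.05951067242705936
turn total 0.015 units (1 rows 0.0153); shift mm [-1.6543 -1.2163 51.5488] in 2 rows [-0.0008 -0.0006  0.0258]
```

View pics/w13.png

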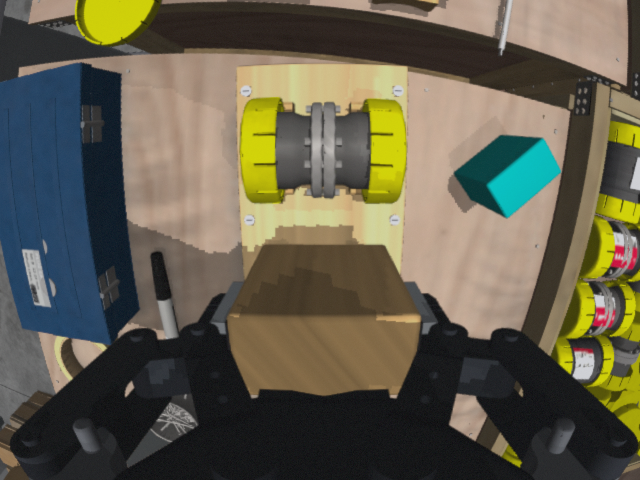

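Emit:
{"op": "send_rows", "data": {
  "moves": [
    [-0.0017,-0.0012,0,0.015],
    [0,0,0.01,0],
    [0,0,0,0],
    [0,0,0,0],
    [0,0,0,0],
    [0,0,0,0],
    [0,0,0,0]
  ]
}}

```text
clock: 37.15
eef_pos: [0.5698, -0.1081, 0.1616]
tool_rot: [0.669, 0.743, 0.0, 0.0]
ft_force: [0.3, -0.0, -0.9]
grip_width: 0.0595
```

```bash
python3 - <<'E'
from h import *
state(); plan(.5696,-.1070,.0662,np.pi/2+0.1066)
E
```

```text
t 37.15 pos [ 0.5698 -0.1081  0.1616] psi 1.6758548231200465 z [ 0.0003 -0.0001 -1.    ] q [-0.1875  0.4347  0.0982  1.234  -0.      1.2783] F [ 0.3346 -0.0329 -0.8852] w 0.05952814175989368
turn total -0.015 units (1 rows -0.0154); shift mm [ 1.1305 -0.1354 95.3574] in 3 rows [ 0.0004 -0.      0.0318]
```

Emit:
{"op": "send_rows", "data": {
  "moves": [
    [0.0009,0,0,-0.01],
    [0,0,0.03,0],
    [0,0,0.03,0],
    [0,0,0.02,0],
    [0,0,0.012,0],
    [0,0,0,0],
    [0,0,0,0],
    [0,0,0,0],
    [0,0,0,0],
    [0,0,0,0],
    [0,0,0,0]
  ]
}}

```text
clock: 38.25
eef_pos: [0.5699, -0.1072, 0.07]
tool_rot: [0.669, 0.744, 0.0, 0.0]
ft_force: [-0.5, -0.6, -1.0]
grip_width: 0.0594
```

```bash
python3 - <<'E'
from h import *
state(); plan(.5696,-.1070,.0622,np.pi/2+0.1066); shot('wrist','w14')
E
```

```text
t 38.25 pos [ 0.5699 -0.1072  0.07  ] psi 1.6768781834259072 z [ 0.001  -0.0002 -1.    ] q [-0.1859  0.51   -0.0358  1.0239 -0.      1.2788] F [-0.5061 -0.6181 -0.9593] w 0.05936425870870459
turn total -0.005 units (1 rows -0.0052); shift mm [ 0.2509 -0.2986  7.7534] in 1 rows [ 0.0003 -0.0003  0.0078]
```

View pics/w14.png

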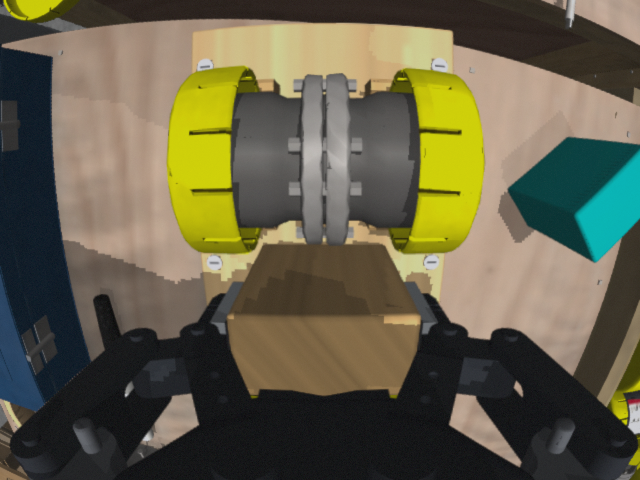

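Block hangs centred beside the large coupling, no contact. Lowering to the deck.

Emit:
{"op": "send_rows", "data": {
  "moves": [
    [0,0,0.004,0],
    [0,0,0.002,0],
    [0,0,0.001,0],
    [0,0,0.001,0],
    [0,0,0,0],
    [0,0,0,0],
    [0,0,0,0],
    [0,0,0,0]
  ]
}}

```text
clock: 39.1
eef_pos: [0.5692, -0.1071, 0.0622]
tool_rot: [0.669, 0.744, -0.0, -0.0]
ft_force: [-3.7, 0.3, 5.3]
grip_width: 0.0594
```

Emit:
{"op": "send_rows", "data": {
  "moves": [
    [0,0,0,0],
    [0,0,0,0],
    [0,0,0,0],
    [0,0,0,0],
    [0,0,0,0],
    [0,0,-0.01,0],
    [0,0,-0.02,0],
    [0,0,-0.04,0],
    [0,0,-0.045,0],
    [0,0,-0.045,0],
    [0.02,0,-0.01,0],
    [0,0,0,0],
    [0,0,0,0],
    [0,0,0,0],
    [0,0,0,0],
    [0,0,0,0],
    [0,0,0,0]
  ],
  "claw": 1
}}

```text
clock: 40.8
eef_pos: [0.5672, -0.0875, 0.2307]
tool_rot: [0.669, 0.743, -0.0, -0.001]
ft_force: [-0.4, -0.5, -0.5]
grip_width: 0.0855
```

```bash
python3 - <<'E'
from h import *
state(); shot('wrist','w15');state()
E
```

```text
t 40.8 pos [ 0.5672 -0.0875  0.2307] psi 1.6764156690125536 z [-0.0013  0.0002 -1.    ] q [-0.1531  0.3906  0.213   1.3945 -0.      1.3121] F [-0.3581 -0.4794 -0.4794] w 0.08550183222189471
t 40.85 pos [ 0.5673 -0.0875  0.2308] psi 1.6765360584469615 z [-0.001   0.0001 -1.    ] q [-0.153   0.3904  0.2131  1.3945 -0.      1.3121] F [-1.1651 -0.1052  1.1596] w 0.08549390671237654
```

View pics/w15.png

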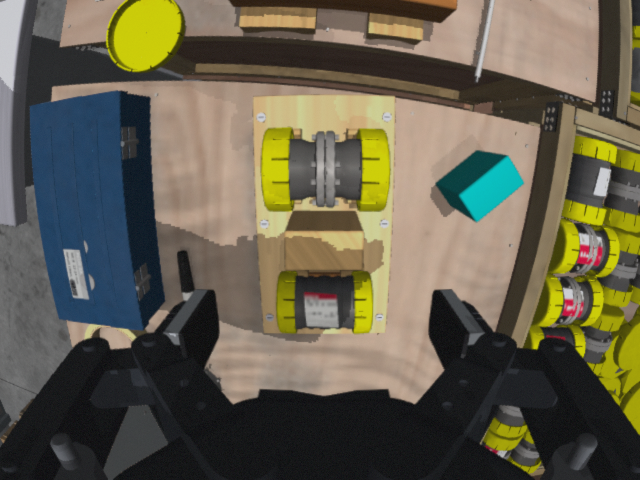

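```bash
python3 - <<'E'
from h import *
from obj import obj
obj('w15',(255,115,395,222),0.08,0.14)
obj('w15',(270,260,380,340),0.086,0.14)
obj('w15',(280,222,370,272),0.103,0.113)
p,d,T,n=load('w15'); C=cloud(n,T,d); m=(np.abs(C[...,2]-.034)<.006); w=np.zeros_like(m); w[90:338,245:405]=1; m=(m&w).astype(np.uint8)
m=cv2.morphologyEx(m,cv2.MORPH_OPEN,np.ones((3,3)))
c=np.vstack([k[:,0] for k in cv2.findContours(m,0,1)[0] if cv2.contourArea(k)>100])
W=plane(n,T,c,.034); r=cv2.minAreaRect((W[:,:2]*1000).astype(np.float32)); print(r)
state(); plan(0.559,0.118,0.2,0.035)
E
```

```text
w15 rect [564.  -48.1] [92.5 65.5] 5.38 zmax 0.11361526633547243
w15 rect [ 575.4 -158.9] [77.6 53.7] 5.59 zmax 0.1138916877358923
w15 rect [ 569.3 -106.4] [60.3 31.5] 6.05 zmax 0.10906561552798835
((569.1669921875, -103.58639526367188), (130.0518035888672, 239.0609130859375), 6.132437705993652)
t 40.85 pos [ 0.5673 -0.0875  0.2308] psi 1.6765360584469615 z [-0.001   0.0001 -1.    ] q [-0.153   0.3904  0.2131  1.3945 -0.      1.3121] F [-1.1651 -0.1052  1.1596] w 0.08549390671237654
turn total 16.415 units (17 rows 0.9656); shift mm [  -1.0717 -205.6313   30.8534] in 5 rows [-0.0002 -0.0411  0.0062]
```

Emit:
{"op": "send_rows", "data": {
  "moves": [
    [0,0,0,-1],
    [0,0,0,-1],
    [0,0,0,-1],
    [0,0,0,-1],
    [0,0,0,-1],
    [0,0,0,-1],
    [0,0,0,-1],
    [0,0,0,-1],
    [0,0,0,-1],
    [0,0,0,-1],
    [0,0,0,-1],
    [0,0,0,-1],
    [0,0,0,-1],
    [0,0,0,-1],
    [0,0,0,-1],
    [0,0,0,0],
    [0,0,0,0],
    [0,0,0,0]
  ]
}}

```text
clock: 42.65
eef_pos: [0.5675, -0.0873, 0.2313]
tool_rot: [-0.017, 1.0, -0.0, -0.0]
ft_force: [0.2, 0.4, -0.6]
grip_width: 0.0856
```

```bash
python3 - <<'E'
from h import *
state(); plan(0.53,0.118,0.24,-np.pi+0.034)
E
```

```text
t 42.65 pos [ 0.5675 -0.0873  0.2313] psi -3.1076933501739155 z [-0.0001 -0.     -1.    ] q [-0.1526  0.3898  0.2135  1.3946 -0.     -0.1865] F [ 0.17    0.3525 -0.6396] w 0.08563092680009125
turn total -0.001 units (1 rows -0.0010); shift mm [ 30.458  206.4524  -8.6776] in 5 rows [ 0.0061  0.0413 -0.0017]
```

Emit:
{"op": "send_rows", "data": {
  "moves": [
    [0.0061,0.0413,-0.0017,0],
    [0.0061,0.0413,-0.0017,0],
    [0.0061,0.0413,-0.0017,0],
    [0.0061,0.0413,-0.0017,0],
    [0.0061,0.0413,-0.0017,0],
    [0,0,0,0],
    [0,0,0,0],
    [0,0,0,0],
    [0,0,0,0],
    [0,0,0,0],
    [0,0,0,0]
  ]
}}

```text
clock: 43.75
eef_pos: [0.5299, 0.1171, 0.2398]
tool_rot: [-0.017, 1.0, -0.0, -0.0]
ft_force: [-0.2, -0.4, 0.3]
grip_width: 0.0855
```

```bash
python3 - <<'E'
from h import *
state(); shot('wrist','w16');state()
E
```

```text
t 43.75 pos [0.5299 0.1171 0.2398] psi -3.1080261426705427 z [-0.0001 -0.0001 -1.    ] q [ 0.2175  0.3228  0.1387  1.3868 -0.      0.1839] F [-0.1742 -0.379   0.2974] w 0.0855457405701847
t 43.8 pos [0.5299 0.1173 0.2398] psi -3.1077675231691595 z [-0.0002 -0.     -1.    ] q [ 0.2178  0.3228  0.1387  1.3868 -0.      0.184 ] F [ 0.0985 -0.0682 -0.0485] w 0.08545446437905324
```

View pics/w16.png

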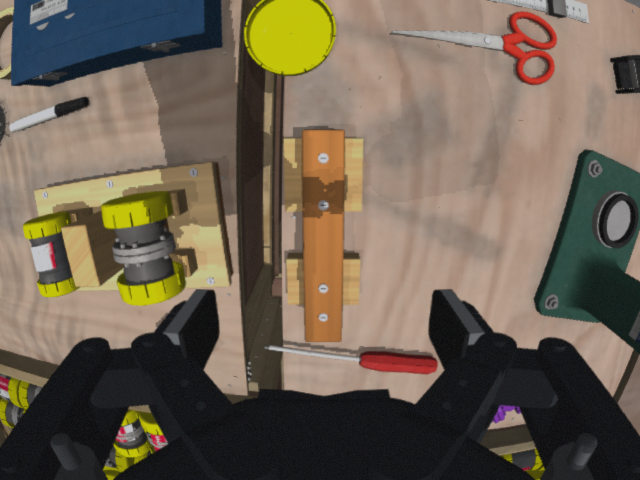

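```bash
python3 - <<'E'
from h import *
from obj import obj
P,r=obj('w16',(270,110,375,360),0.064,0.09)
p,d,T,n=load('w16'); C=cloud(n,T,d)
for w in [(345,130,372,220),(345,240,372,310),(280,130,303,220),(280,240,303,310)]:
    Q=C[w[1]:w[3],w[0]:w[2]].reshape(-1,3); Q=Q[(Q[:,2]>.017)&(Q[:,2]<.03)]; print(np.percentile(Q,[1,99],axis=0).round(4).tolist(), np.ptp(Q[:,0]))
plan(0.559,0.118,0.11,-np.pi+0.034)
E
```

```text
w16 rect [559.7 117.9] [198.6  36.9] 1.89 zmax 0.07305077525420099
[[0.4681, 0.1364, 0.0218], [0.5384, 0.1548, 0.0253]] 0.07146819330059917
[[0.5881, 0.1418, 0.0185], [0.6391, 0.1575, 0.0254]] 0.051818702608121714
[[0.4698, 0.0779, 0.0219], [0.5404, 0.0954, 0.0255]] 0.07185361339267182
[[0.5901, 0.0819, 0.0189], [0.641, 0.098, 0.0256]] 0.05263344911622525
turn total -0.002 units (1 rows -0.0017); shift mm [-29.1701  -0.2529 129.817 ] in 3 rows [-0.0097 -0.0001  0.0433]
```

Emit:
{"op": "send_rows", "data": {
  "moves": [
    [-0.0097,0,0.0433,0],
    [-0.0098,0,0.0433,0],
    [-0.0098,0,0.0433,0],
    [0,0,0,0],
    [0,0,0,0],
    [0,0,0,0],
    [0,0,0,0],
    [0,0,0,0]
  ]
}}

```text
clock: 44.6
eef_pos: [0.5602, 0.1194, 0.1124]
tool_rot: [-0.018, 1.0, 0.0, 0.002]
ft_force: [-0.2, -0.3, -0.1]
grip_width: 0.0854
```

```bash
python3 - <<'E'
from h import *
state(); plan(0.5594,0.1179,0.025,-np.pi+0.033)
E
```

```text
t 44.6 pos [0.5602 0.1194 0.1124] psi -3.106232158958983 z [ 0.004   0.0009 -1.    ] q [ 0.21    0.455  -0.0049  1.1068  0.      0.1746] F [-0.2145 -0.2907 -0.1268] w 0.08541209270241473
turn total 0.024 units (1 rows 0.0236); shift mm [ 1.1581 -1.5249 87.3489] in 2 rows [ 0.0006 -0.0008  0.0437]
```

Emit:
{"op": "send_rows", "data": {
  "moves": [
    [0,-0.001,0,0.02],
    [0,0,0.03,0],
    [0,0,0.03,0],
    [0,0,0.018,0],
    [0,0,0.008,0],
    [0,0,0,0],
    [0,0,0,0],
    [0,0,0,0],
    [0,0,0,0],
    [0,0,0,0]
  ]
}}

```text
clock: 45.6
eef_pos: [0.5597, 0.1182, 0.0249]
tool_rot: [-0.017, 1.0, 0.0, 0.001]
ft_force: [0.2, 0.1, -0.2]
grip_width: 0.0853
```

Emit:
{"op": "send_rows", "data": {
  "moves": [
    [0,0,0,0],
    [0,0,0,0],
    [0,0,0,0],
    [0,0,0,0],
    [0,0,0,0],
    [0,0,0,0],
    [0,0,0,0],
    [0,0,0,0],
    [0,0,0,0],
    [0,0,0,0]
  ],
  "claw": -1
}}

```text
clock: 46.6
eef_pos: [0.5592, 0.118, 0.0242]
tool_rot: [-0.017, 1.0, -0.0, 0.0]
ft_force: [1.2, -0.1, 2.8]
grip_width: 0.0355
```

```bash
python3 - <<'E'
from h import *
state(); shot('wrist','w17')
E
```

```text
t 46.6 pos [0.5592 0.118  0.0242] psi -3.1083644386432 z [ 0.0005 -0.0002 -1.    ] q [ 0.2081  0.5473 -0.1103  0.9128 -0.0003  0.1748] F [ 1.1541 -0.0872  2.7567] w 0.03548614783880639
```

View pics/w17.png

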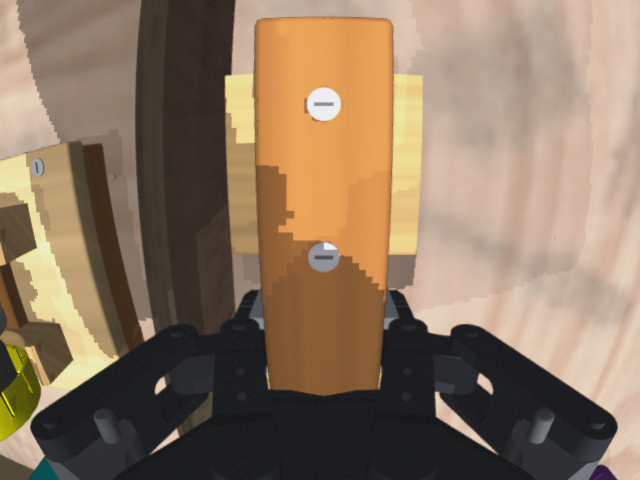

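Emit:
{"op": "send_rows", "data": {
  "moves": [
    [0,0,-0.01,0],
    [0,0,-0.025,0],
    [0,0,-0.035,0],
    [0,0,-0.04,0],
    [0,0,-0.035,0],
    [0,0,-0.02,0],
    [0,0,0,0],
    [0,0,0,0],
    [0,0,0,0]
  ]
}}

```text
clock: 47.55
eef_pos: [0.5574, 0.1179, 0.1866]
tool_rot: [-0.017, 1.0, -0.0, -0.002]
ft_force: [0.0, 0.1, -3.3]
grip_width: 0.0355
```

Emit:
{"op": "send_rows", "data": {
  "moves": [
    [0,0,0,0.4],
    [0,0,0,0.7],
    [0,0,0,0.85],
    [0,0,0,0.85],
    [0,0,0,0.85],
    [0,0,0,0.85],
    [0,0,0,0.85],
    [0,0,0,0.85],
    [0,0,0,0.85],
    [0,0,0,0.85],
    [0,0,0,0.85],
    [0,0,0,0.85],
    [0,0,0,0.85],
    [0,0,0,0.85],
    [0,0,0,0.85],
    [0,0,0,0.85],
    [0,0,0,0.85],
    [0,0,0,0.7],
    [0,0,0,0.42],
    [0,0,0,0]
  ]
}}

```text
clock: 49.55
eef_pos: [0.5578, 0.1179, 0.1867]
tool_rot: [0.668, 0.744, -0.002, -0.001]
ft_force: [0.2, -0.6, -3.0]
grip_width: 0.0353
```

```bash
python3 - <<'E'
from h import *
state(); plan(0.5692,-0.1038,0.195,np.pi/2+0.1068)
E
```

```text
t 49.55 pos [0.5578 0.1179 0.1867] psi 1.6780737388550462 z [-0.0043 -0.0007 -1.    ] q [0.2082 0.4043 0.1187 1.2895 0.0002 1.6717] F [ 0.2134 -0.6429 -3.0403] w 0.035346704982035904
turn total 0.005 units (1 rows 0.0048); shift mm [-221.6382  -12.3025   -8.1662] in 5 rows [-0.0443 -0.0025 -0.0016]
```

Emit:
{"op": "send_rows", "data": {
  "moves": [
    [-0.015,-0.0012,-0.001,0],
    [-0.03,-0.0015,-0.001,0],
    [-0.03,-0.0015,-0.001,0],
    [-0.03,-0.0015,-0.001,0],
    [-0.03,-0.0015,-0.001,0],
    [-0.03,-0.0015,-0.001,0],
    [-0.03,-0.0015,-0.001,0],
    [-0.0266,-0.0021,-0.001,0],
    [0,0,0,0],
    [0,0,0,0],
    [0,0,0,0],
    [0,0,0,0],
    [0,0,0,0],
    [0,0,0,0],
    [0,0,0,0],
    [0,0,0,0]
  ]
}}

```text
clock: 51.15
eef_pos: [0.5705, -0.1033, 0.197]
tool_rot: [0.668, 0.744, -0.0, 0.0]
ft_force: [0.4, -0.2, -3.7]
grip_width: 0.0354
```

```bash
python3 - <<'E'
from h import *
state(); plan(0.5692,-0.1038,0.145,np.pi/2+0.1068); shot('wrist','w18'); shot('scene','s18')
p,d,_,n=load('w18'); 
C=cloud(n,cams.camera_info('wrist')['mount'],d); hsv=cv2.cvtColor(p,cv2.COLOR_BGR2HSV)
E
```

```text
t 51.15 pos [ 0.5705 -0.1033  0.197 ] psi 1.678439296744701 z [ 0. -0. -1.] q [-0.1791  0.4149  0.1619  1.3177 -0.      1.2841] F [ 0.374  -0.1864 -3.6744] w 0.035384485012676624
turn total 0.008 units (1 rows 0.0084); shift mm [-0.3691 -1.3724 52.0108] in 2 rows [-0.0002 -0.0007  0.026 ]
```

View pics/w18.png

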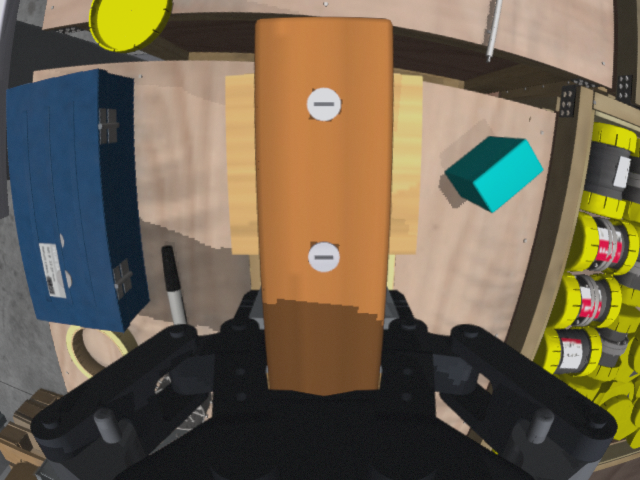

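View pics/s18.png

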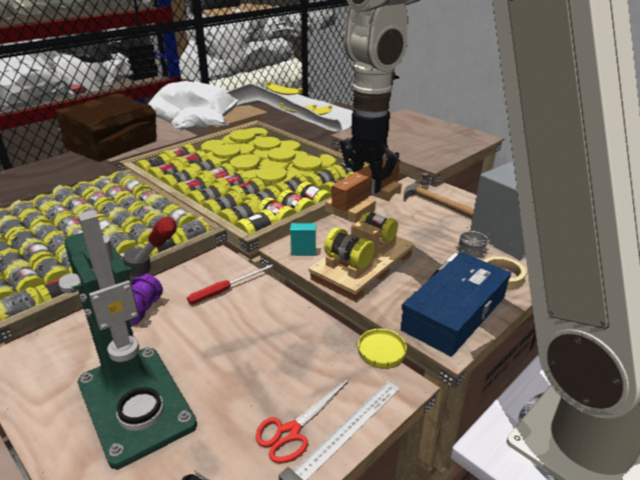

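```bash
python3 - <<'E'
from h import *
for t in ('w17','w18'):
    p,d,_,n=load(t); C=cloud(n,cams.camera_info('wrist')['mount'],d)
    Q=C[22:380,275:375].reshape(-1,3); Q=Q[(np.abs(Q[:,2]+0.048)<.012)]
    A=np.c_[Q[:,0],Q[:,1],np.ones(len(Q))]; print(np.linalg.lstsq(A,Q[:,2],rcond=None)[0], 'xmax',np.percentile(Q[:,0],99.8),Q[:,0].max())
    Q=C[60:262,222:425].reshape(-1,3); Q=Q[(np.abs(Q[:,2])<.012)]; print('block x',np.percentile(Q[:,0],[.5,99.5]),'y',np.percentile(Q[:,1],[.5,99.5]),np.median(Q[:,2]))
E
```

```text
[-0.0001  0.0003 -0.0473] xmax 0.09777890192847834 0.09830829793596056
block x [0.0202 0.0918] y [-0.0379  0.038 ] 0.0005217047025688204
[ 0.0004 -0.0005 -0.0473] xmax 0.0978169887893982 0.09846245742654122
block x [0.0202 0.0918] y [-0.0379  0.038 ] 0.0005649017112852178
```

Emit:
{"op": "send_rows", "data": {
  "moves": [
    [-0.0005,-0.0013,0,0.008],
    [0,0,0.015,0],
    [0,0,0.02,0],
    [0,0,0.01,0],
    [0,0,0.005,0],
    [0,0,0,0],
    [0,0,0,0],
    [0,0,0,0],
    [0,0,0,0],
    [0,0,0,0],
    [0,0,0,0],
    [0,0,0,0]
  ]
}}

```text
clock: 52.45
eef_pos: [0.5693, -0.1042, 0.1471]
tool_rot: [0.669, 0.744, 0.0, 0.0]
ft_force: [0.2, -0.2, -2.5]
grip_width: 0.0351
```

```bash
python3 - <<'E'
from h import *
state(); plan(0.5693,-0.1041,0.1302,np.pi/2+0.1068)
E
```

```text
t 52.45 pos [ 0.5693 -0.1042  0.1471] psi 1.6771433825402218 z [ 0.0002 -0.     -1.    ] q [-0.181   0.4421  0.0707  1.1993  0.      1.2834] F [ 0.2285 -0.237  -2.5066] w 0.03510212015014674
turn total -0.005 units (1 rows -0.0045); shift mm [ 0.1043  0.0253 16.9037] in 1 rows [0.0001 0.     0.0169]
```

Aligned. Lowering gently.

Emit:
{"op": "send_rows", "data": {
  "moves": [
    [0,0,0.004,0],
    [0,0,0.004,0],
    [0,0,0.003,0],
    [0,0,0.002,0],
    [0,0,0.001,0],
    [0,0,0,0],
    [0,0,0,0],
    [0,0,0,0],
    [0,0,0,0],
    [0,0,0,0]
  ]
}}

```text
clock: 53.45
eef_pos: [0.5693, -0.1042, 0.1331]
tool_rot: [0.669, 0.744, 0.0, 0.0]
ft_force: [0.7, -0.4, -3.7]
grip_width: 0.0355
```

Emit:
{"op": "send_rows", "data": {
  "moves": [
    [0,0,0.001,0],
    [0,0,0.001,0],
    [0,0,0.0008,0],
    [0,0,0.0005,0],
    [0,0,0,0],
    [0,0,0,0],
    [0,0,0,0],
    [0,0,0,0]
  ]
}}

```text
clock: 54.25
eef_pos: [0.5693, -0.1042, 0.1309]
tool_rot: [0.669, 0.744, 0.0, 0.0]
ft_force: [-2.4, 0.6, 5.4]
grip_width: 0.0355
```

Emit:
{"op": "send_rows", "data": {
  "moves": [
    [0,0,0,0],
    [0,0,0,0],
    [0,0,0,0],
    [0,0,0,0],
    [0,0,0,0],
    [0,0,0,0],
    [0,0,-0.01,0],
    [0,0,-0.02,0],
    [0,0,-0.04,0],
    [0,0,-0.045,0],
    [0,0,-0.03,0],
    [0.02,0,-0.02,0],
    [0.02,0,0,0],
    [0,0,0,0],
    [0,0,0,0],
    [0,0,0,0],
    [0,0,0,0],
    [0,0,0,0],
    [0,0,0,0]
  ],
  "claw": 1
}}

```text
clock: 56.15
eef_pos: [0.5649, -0.0649, 0.2944]
tool_rot: [0.669, 0.743, -0.0, -0.0]
ft_force: [-0.7, -0.6, 0.9]
grip_width: 0.0856
```

```bash
python3 - <<'E'
from h import *
state(); shot('wrist','w19'); shot('scene','s19'); shot('top','t19')
a=cv2.imread('pics/s19.png')[180:310,280:440]; cv2.imwrite('pics/s19z.png',cv2.resize(a,None,fx=4.5,fy=4.5,interpolation=cv2.INTER_CUBIC))
E
```

```text
t 56.15 pos [ 0.5649 -0.0649  0.2944] psi 1.6763804041891515 z [-0.0006  0.     -1.    ] q [-0.1143  0.3679  0.343   1.5465 -0.      1.3509] F [-0.6716 -0.5863  0.8787] w 0.0856292279328153
```

View pics/w19.png

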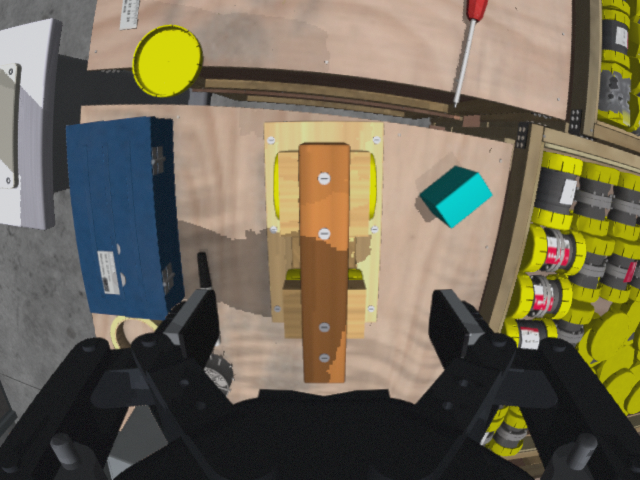

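View pics/s19z.png

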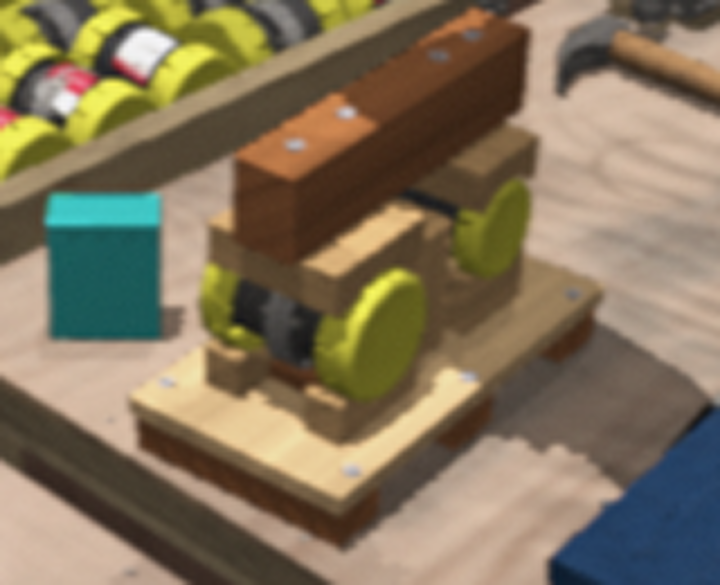

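```bash
python3 - <<'E'
from h import *
from obj import obj
P,r=obj('w19',(260,130,385,395),0.165,0.20)
A=np.c_[P[:,:2]-P[:,:2].mean(0),np.ones(len(P))]; print('slopes,z',np.linalg.lstsq(A,P[:,2],rcond=None)[0])
P,r=obj('t19',(280,190,410,320),0.165,0.20)
p,d,T,n=load('w19'); C=cloud(n,T,d); m=(np.abs(C[...,2]-.034)<.006); w=np.zeros_like(m); w[118:326,258:390]=1; m=(m&w).astype(np.uint8)
m=cv2.morphologyEx(m,cv2.MORPH_OPEN,np.ones((3,3)))
c=np.vstack([k[:,0] for k in cv2.findContours(m,0,1)[0] if cv2.contourArea(k)>60])
W=plane(n,T,c,.034); print(cv2.minAreaRect((W[:,:2]*1000).astype(np.float32)))
E
```

```text
w19 rect [ 569.5 -104.3] [ 36.5 199.7] 6.06 zmax 0.17989537334959582
slopes,z [ 0.0012 -0.0005  0.1783]
t19 rect [ 575.9 -182.2] [37.3 43.1] 3.2 zmax 0.18340583980351002
((569.1986694335938, -103.76709747314453), (130.4531707763672, 239.75643920898438), 6.1940836906433105)
```

View pics/t19.png

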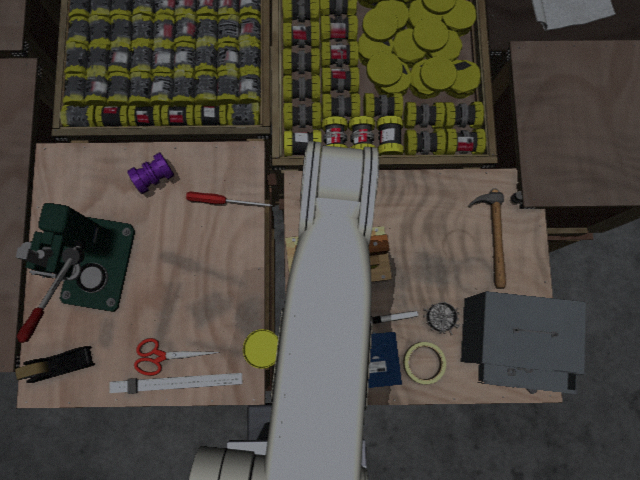

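```bash
python3 - <<'E'
from h import *
print(order.job_done())
E
```

```text
the job is handed in; nothing more can be done
None
```

The skid is made up as asked and handed in at about 56 s. I placed the large coupling, then the small one, then the wooden block, and the top bearer last. I did not touch the purple or turquoise look-alikes.

My last wrist-camera measurements, with all positions good to about 1 mm:

- **Couplings:** both were within about 1 mm of their saddle centres and parallel to the saddles to within 1°. Both crowns were at about 114 mm above the bench, which is the fully seated height.
- **Block:** it was standing upright, within about 0.5 mm of the middle of the gap, and square to within 0.1°.
- **Bearer:** it was within about 0.6 mm of the skid's centre and square to within about 0.1°, with the wide hollow on the large coupling. It was level, with its top at 178 mm as expected.

Contact forces while placing the parts stayed around 10 N or less. The gripper was open and clear above the work at hand-in.

- **Camera disagreement:** the overhead camera read about 1.5 mm short in x compared with the wrist camera. I relied on the wrist views, taken from opposite headings.
- **No second check on the finished stack:** the arm blocked the overhead camera's final view. The final bearer position rests on the wrist camera alone; the scene picture confirmed only by eye that it was seated.

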